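# Load the steamer pan from the beetroot tub

### The arm

A 6-joint arm with a two-finger parallel gripper is mounted at the origin on the work surface. World frame = base frame: x ahead of the robot, y to its left, z up, the work surface at z = 0. Lengths are in m, angles in rad, forces in N, time in s.
With the tool pointing down it reaches from about 0.275 to 0.875 m from the base axis. Payload 12.5 kg.
Tool frame: the origin (TCP) lies midway between the tips of the shut fingers; the grasp point (between the pads) lies 19 mm behind it; z points along the fingers, y is the direction in which the jaws open and shut (so a half turn about z gives the same grasp; the last joint's range is limited). The gripper opens to 85 mm and grips with 20 to 120 N. Pads are 22 mm wide; open, the fingers measure 114 mm over their backs; the gripper's body (76 mm by 85 mm) begins 54 mm behind the grasp point. The pads swing forward as they close: fully open they stand 13 mm farther back than shut.
Start: joints at [1.05, 0.351, 1.652, -0, 1.139, -0.085], TCP at [0.232, 0.499, 0.231] pointing down, gripper open.
Joint ranges: [-2.75, 2.75], [-0.79, 2.1], [0.01, 2.65], [-1.57, 4.71], [0.07, 3.14], [-2.87, 2.87]. Speed limits (rad/s): [2.22, 2.22, 2.79, 3.14, 3.14, 3.14].

### API

Orientations are given as a rotation vector (axis times angle).
In Python, from station import robot gives the robot as it stands. The module is installed in compiled form; this text tells all that it offers.
- The arm moves only by the shell command python3 -m creep 'ROWS'. ROWS is JSON, one flat list of numbers, 7 for each row, row after row: the turn, a rotation vector about the tool's x, y, z in degrees, then the shift along the tool's x, y, z in cm, then the opening, from -1 (shut) to 1 (fully open), so that 0 is half open. A call has 1 to 8 rows; each row shifts and turns the pose as measured when the row begins, along the tool's axes as they then stand; what a row does not reach is not made up. A row lasts 1/8 s, in which the tool goes at most 62.5 mm and 10.7 degrees, less where a joint would pass 70% of its speed; a pose out of reach is approached as far as the arm can. A call with a gripper value outside its range is refused whole. The fingers move at their own pace and stop on an object; the grip force is fixed at half the most. Time passes only in rows, so rows that do not move let the fingers close. It gives the time, the measured TCP pose, the force and the opening at its end, in the units of the state.
- robot.get_state(): the state, without advancing time (a new reading comes with each control period).
- robot.read_camera(name): name is "side" or "top" or "wrist"; returns a dict with "color" (400x640x3 uint8, red, green, blue), "fx", "fy", "cx", "cy" (pixels), "k1" (the pictures are not rectified: a ray, as slopes to the right and down, at radius r is drawn at 1 + k1 r^2 times it, then the intrinsics apply), "origin" and "orientation" of the camera in the world; the wrist camera has in their place "T_tool_cam" (4x4, takes a point from camera to tool coordinates, whose origin is the TCP and whose axes are the flange's). Camera axes: x right, y down, z forward; pixel columns grow to the right and rows downward; lengths in m; the calibration is good to about 2 mm. A picture is of the moment at which its call begins: read the wrist's pose just before it. There is no depth.
- robot.hand_in(): hands the job in, once; it reports no verdict.
The state is a dict: "clock": time; "q": joint angles; "qvel": joint speeds; "tau": joint torques, N m; "ee_pos": TCP position; "eef_rot": TCP orientation; "wrist_force": force on the tool from outside, world axes, zero at the start; "ft_torque": the same for the moment, N m; "opening": opening from 0.0 (shut) to 1.0 (fully open).
Only numpy, scipy, OpenCV 4.12 (cv2) and the standard library are available. Lean on these libraries where they do the work, as an engineer would, in place of code of your own. Each camera call takes 0.05 s, during which the arm holds its last target.

### The job

Get the steamer ready: first slide every blue divider plate up out of the pan and stand each one upright in a slot of the white wash rack, then rock the heavy tub on its front bottom edge, without lifting that edge off its riser, to pour its beetroots into the pan, and set the tub back down flat and upright on the riser. Put any beetroot lying on the bench into the pan as well, and last of all, with every beetroot in the pan, push the red-knobbed switch fully over to on. Leave the bowl, jar and spoon alone.

Things in the scene. Friction and masses are not known exactly. Their poses are not given: they have to be found in the camera images.
- station: Fixed steamer station: the pan and, joined to its +y side, a grey flat-topped riser on which the tub stands. Origin on the bench under the pan's centre, axes as the pan's. Riser top 80 mm above the bench, 170 mm wide (x), from y = 0.13 to y = 0.36; its foot is a 12 mm high flange 220 mm wide.
- pan_center (a point): Middle of the inner floor (6 mm above the bench) of the fixed open steel pan; inside 200 mm along x, 180 mm along y, z up. Walls end 70 mm above the bench, the splash guard at -y 120 mm. Dividers stand lengthwise along y, each end in a slot between 58 mm tall ribs on the +y and -y walls (11 mm wide, 58 mm apart in x). The switch stands on the pan's +x side.
- rack_center (a point): Middle of the inner floor (8 mm above the bench) of the fixed white wash rack, 230 mm along its x by 216 mm along its y. Three upright slots run along its y, 200 mm long between 50 mm high end walls, centred at x = -0.064, 0, +0.064, each 18 mm wide; slot walls end 64 mm above the bench. A divider stands in a slot, leaning up to 12 degrees.
- tub: Loose steel tub, 1.7 kg empty, nearly all in its 25 mm thick base: tilted less than about 75 degrees it falls back upright. Origin: centre of underside; z up, -y the pouring side, towards the pan. Base 126 (x) by 160 mm (y), walls 120 mm high. Pouring-side wall slopes out at 45 degrees from the base to a lip at y = -0.15, z = 0.095. Tilted some 65 degrees it empties itself into the pan.
- tub_edge (a point): Middle of the tub's front bottom edge (tub frame 0, -0.08, 0), the edge it is to be rocked on; it rests on the riser. Same axes as the tub.
- tub_handle (a point): Middle of the tub's rear handle: round black bar 12 mm thick, 114 mm long along the tub's x, at tub frame (0, 0.125, 0.125), so 205 mm behind and 125 mm above the front bottom edge. Free gap of 39 mm between bar and rear wall; brackets 52 mm either side of the middle. The bar can turn between gripping fingers as the tub rocks.
- switch (a joint): Steamer switch lever angle: 0 to about 0.1 = off (leaning to the pan frame's -y), 1.0 = fully on (leaning to +y, towards the tub's end). Stays where it is left; about 1 N at the knob moves it.
- switch_tip (a point): Centre of the red knob (26 mm ball) of the switch lever, 80 mm from the lever's pivot, which lies 22 mm above the bench; the lever leans 0.5 rad from upright towards the pan frame's -y when at 0 and 0.5 rad towards its +y at 1.0, swinging in the pan frame's y-z plane, 44 mm outside the pan's +x wall.
- divider1_mid (a point): Flat rigid blue plastic divider plate, 6 mm thick (its x), 172 mm long (its y), 120 mm high (its z), 0.08 kg; this point is its centre. At the start it stands upright in a slot pair of the pan, its foot on the pan floor. May be absent (None).
- divider2_mid (a point): Flat rigid blue plastic divider plate, 6 mm thick (its x), 172 mm long (its y), 120 mm high (its z), 0.08 kg; this point is its centre. At the start it stands upright in a slot pair of the pan, its foot on the pan floor. May be absent (None).
- divider3_mid (a point): Flat rigid blue plastic divider plate, 6 mm thick (its x), 172 mm long (its y), 120 mm high (its z), 0.08 kg; this point is its centre. At the start it stands upright in a slot pair of the pan, its foot on the pan floor. May be absent (None).
- beet1_mid (a point): At the start in the tub. Round beetroot, dark purple-red with a short green stub, 56 mm diameter, about 0.09 kg; this point is its centre. It rolls with a little resistance. May be absent (None).
- beet2_mid (a point): At the start in the tub. Round beetroot, dark purple-red with a short green stub, 56 mm diameter, about 0.09 kg; this point is its centre. It rolls with a little resistance. May be absent (None).
- beet3_mid (a point): At the start in the tub. Round beetroot, dark purple-red with a short green stub, 56 mm diameter, about 0.09 kg; this point is its centre. It rolls with a little resistance. May be absent (None).
- beet4_mid (a point): At the start in the tub. Round beetroot, dark purple-red with a short green stub, 56 mm diameter, about 0.09 kg; this point is its centre. It rolls with a little resistance. May be absent (None).
- beet5_mid (a point): At the start in the tub. Round beetroot, dark purple-red with a short green stub, 56 mm diameter, about 0.09 kg; this point is its centre. It rolls with a little resistance. May be absent (None).
- beet6_mid (a point): At the start standing loose on the bench beside the riser. Beetroot, dark purple-red with a short green stub, 56 mm diameter, its root end cut flat, so 50 mm high and standing on the cut; about 0.09 kg; this point is its widest middle, 22 mm above its cut end. May be absent (None).
- beet7_mid (a point): At the start standing loose on the bench beside the riser. Beetroot, dark purple-red with a short green stub, 56 mm diameter, its root end cut flat, so 50 mm high and standing on the cut; about 0.09 kg; this point is its widest middle, 22 mm above its cut end. May be absent (None).
- bowl: Bystander: steel bowl 130 mm across, 60 mm high, on the bench beyond the work; origin under its centre. Leave alone.
- salt_jar: Bystander: white jar with red cap, 70 mm across, 130 mm high; origin under its centre. Leave alone.
- ladle: Bystander: steel spoon 200 mm long lying on the bench; origin under its middle. Leave alone.
There are look-alikes about, which are no part of the job. Leave any grey or pink look-alike of the part that bears divider2_mid alone.

How it is judged:
On the way, in this order (a step that is already met when the one before it is completed fails the run):
1. every divider stands in the wash rack (x of divider1_mid in the frame of rack_center between -0.1 and 0.1 m and y of divider1_mid in the frame of rack_center between -0.035 and 0.035 m and z of divider1_mid in the frame of rack_center between 0.04 and 0.075 m and angle between each of divider1_mid, divider2_mid, divider3_mid's own z axis and vertical below 0.4 rad and x of divider2_mid in the frame of rack_center between -0.1 and 0.1 m and y of divider2_mid in the frame of rack_center between -0.035 and 0.035 m and z of divider2_mid in the frame of rack_center between 0.04 and 0.075 m and x of divider3_mid in the frame of rack_center between -0.1 and 0.1 m and y of divider3_mid in the frame of rack_center between -0.035 and 0.035 m and z of divider3_mid in the frame of rack_center between 0.04 and 0.075 m), for 0.2 s.
2. the tub is rocked towards the pan on its front bottom edge with its beetroots still aboard (angle between tub's own z axis and vertical above 0.25 rad and z of tub_edge in the frame of pan_center between 0.06 and 0.09 m and x of beet1_mid in the frame of tub between -0.07 and 0.07 m and y of beet1_mid in the frame of tub between -0.14 and 0.08 m and z of beet1_mid in the frame of tub between 0.03 and 0.12 m and x of beet2_mid in the frame of tub between -0.07 and 0.07 m and y of beet2_mid in the frame of tub between -0.14 and 0.08 m and z of beet2_mid in the frame of tub between 0.03 and 0.12 m and x of beet3_mid in the frame of tub between -0.07 and 0.07 m and y of beet3_mid in the frame of tub between -0.14 and 0.08 m and z of beet3_mid in the frame of tub between 0.03 and 0.12 m and x of beet4_mid in the frame of tub between -0.07 and 0.07 m and y of beet4_mid in the frame of tub between -0.14 and 0.08 m and z of beet4_mid in the frame of tub between 0.03 and 0.12 m and x of beet5_mid in the frame of tub between -0.07 and 0.07 m and y of beet5_mid in the frame of tub between -0.14 and 0.08 m and z of beet5_mid in the frame of tub between 0.03 and 0.12 m), for 0.1 s.
3. the tub is rocked on to pour (angle between tub's own z axis and vertical above 0.8 rad and z of tub_edge in the frame of pan_center between 0.06 and 0.09 m), for 0.1 s.
4. the tub stands upright on the riser again and every beetroot is in the pan (angle between tub's own z axis and vertical below 0.08 rad and x of tub in the frame of pan_center between -0.05 and 0.05 m and y of tub in the frame of pan_center between 0.19 and 0.28 m and z of tub in the frame of pan_center between 0.066 and 0.082 m and x of beet1_mid in the frame of pan_center between -0.1 and 0.1 m and y of beet1_mid in the frame of pan_center between -0.09 and 0.09 m and z of beet1_mid in the frame of pan_center between 0 and 0.09 m and x of beet2_mid in the frame of pan_center between -0.1 and 0.1 m and y of beet2_mid in the frame of pan_center between -0.09 and 0.09 m and z of beet2_mid in the frame of pan_center between 0 and 0.09 m and x of beet3_mid in the frame of pan_center between -0.1 and 0.1 m and y of beet3_mid in the frame of pan_center between -0.09 and 0.09 m and z of beet3_mid in the frame of pan_center between 0 and 0.09 m and x of beet4_mid in the frame of pan_center between -0.1 and 0.1 m and y of beet4_mid in the frame of pan_center between -0.09 and 0.09 m and z of beet4_mid in the frame of pan_center between 0 and 0.09 m and x of beet5_mid in the frame of pan_center between -0.1 and 0.1 m and y of beet5_mid in the frame of pan_center between -0.09 and 0.09 m and z of beet5_mid in the frame of pan_center between 0 and 0.09 m and x of beet6_mid in the frame of pan_center between -0.1 and 0.1 m and y of beet6_mid in the frame of pan_center between -0.09 and 0.09 m and z of beet6_mid in the frame of pan_center between 0 and 0.09 m and x of beet7_mid in the frame of pan_center between -0.1 and 0.1 m and y of beet7_mid in the frame of pan_center between -0.09 and 0.09 m and z of beet7_mid in the frame of pan_center between 0 and 0.09 m), for 0.3 s.
5. the switch is pushed on (value of joint switch above 0.85 rad), for 0.1 s.
At the end, for the whole second after the job is handed in: Every divider stands in the wash rack (foot down in a slot, centre within 35 mm of the slot's middle lengthwise, within 0.4 rad of upright), every beetroot lies in the pan, the tub stands flat on the riser (upright within 0.08 rad, within 4 to 5 cm of where it stood), the switch is at 0.85 or more (all of step 1 and all of step 4 and value of joint switch above 0.85 rad and linear speed of tub below 0.02 m/s); the robot touches nothing.
It fails at once if the tub's front bottom edge is lifted more than 25 mm off the riser (z of tub_edge in the frame of pan_center above 0.099 m).
It fails at once if the bowl, jar or spoon is moved more than 4 cm (distance of any of bowl, salt_jar, ladle from where it was at the start of the episode above 0.04 m).
Of divider1, divider2, divider3 only 2 to 3 are there at a start; the rules pass over those that are not, and their reading is None.
Of beet1, beet2, beet3, beet4, beet5 only 3 to 5 are there at a start; the rules pass over those that are not, and their reading is None.
Of beet6, beet7 only 1 to 2 are there at a start; the rules pass over those that are not, and their reading is None.
At some moment in a run one of beet6, beet7 may be knocked a few centimetres aside while the robot is not near it.
Once in a run the grip may slacken for a moment while it holds something.
It also fails if it takes over 210 s, if anything falls off the work surface, if the arm or the gripper's body presses on something with over 40 N, if the wrist force passes 120 N, or if a joint passes its speed limit or range.

## Working session

There is one attempt and no reset: what is moved stays moved. The work goes in short steps, Python scripts to look and compute and a shell command to move; the robot and the scene stay as the last step left them, time stands still between calls to the robot, and variables do not carry over. Pictures are saved under pics/ and viewed, and the job is handed in when it is done.

```bash
mkdir -p pics; ls; python3 - <<'E'
from station import robot
import cv2
s=robot.get_state()
for k,v in s.items(): print(k,v)
for n in ["side","top","wrist"]:
    c=robot.read_camera(n)
    cv2.imwrite(f"pics/{n}0.png",c["color"][:,:,::-1])
    print(n,{k:v for k,v in c.items() if k!="color"})
E
```

```text
pics
clock 0.0
q [ 1.05039923e+00  3.51274134e-01  1.65242333e+00 -1.32131248e-05
  1.13906894e+00 -8.45694425e-02]
qvel [-0.00101657 -0.00068044  0.00161614  0.00137793  0.00067139 -0.00017279]
tau [ 6.45388154e-04 -5.06112671e+01 -2.91409814e+01 -4.08841515e-05
  4.52643944e-03  4.21833448e-06]
ee_pos [0.23199152 0.49832142 0.23073794]
eef_rot [-6.79109434e-01 -3.06696704e+00  1.76543733e-03]
wrist_force [-0.23501416 -0.12931266 -0.08736335]
ft_torque [-0.04157404 -0.00317324 -0.01996397]
opening 1.003035854574665
side {'fx': 438.99881569414026, 'fy': 438.99881569414026, 'cx': 315.70410559688145, 'cy': 205.47306841238967, 'k1': -0.09691247731915636, 'origin': array([ 0.3561139 , -1.35603356,  1.16138718]), 'orientation': array([-2.21686761,  0.11547259, -0.08314435])}
top {'fx': 361.4886517279532, 'fy': 361.4886517279532, 'cx': 314.4509313880213, 'cy': 197.75706032321696, 'k1': -0.0043078476527788475, 'origin': array([ 0.40828285, -0.04780579,  1.30481877]), 'orientation': array([-2.2054701 ,  2.15570157, -0.08962302])}
wrist {'fx': 292.5507151497138, 'fy': 292.5507151497138, 'cx': 319.01017333161747, 'cy': 198.80318295399888, 'k1': 0.015150437289057418, 'T_tool_cam': array([[ 3.02151566e-04, -9.52960181e-01, -3.03095367e-01,
         7.87302124e-02],
       [ 9.99999912e-01,  3.76354700e-04, -1.86408339e-04,
        -5.93608367e-04],
       [ 2.91711090e-04, -3.03095284e-01,  9.52960211e-01,
        -1.41167684e-01],
       [ 0.00000000e+00,  0.00000000e+00,  0.00000000e+00,
         1.00000000e+00]])}
```

View pics/side0.png

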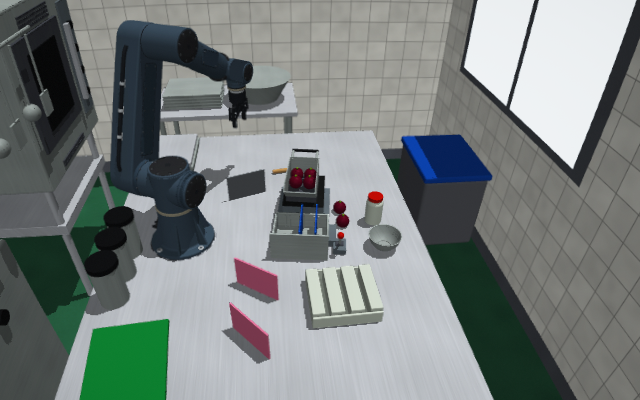

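View pics/top0.png

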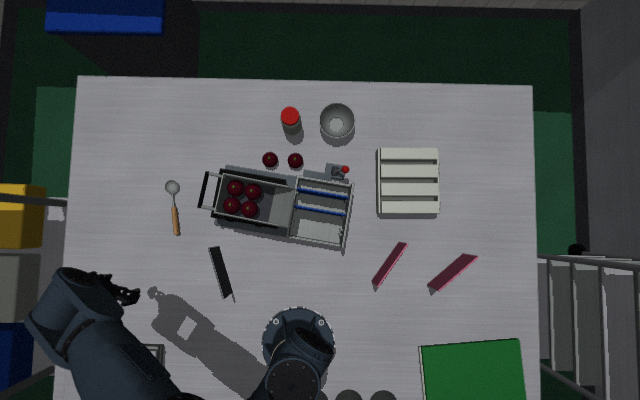

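View pics/wrist0.png

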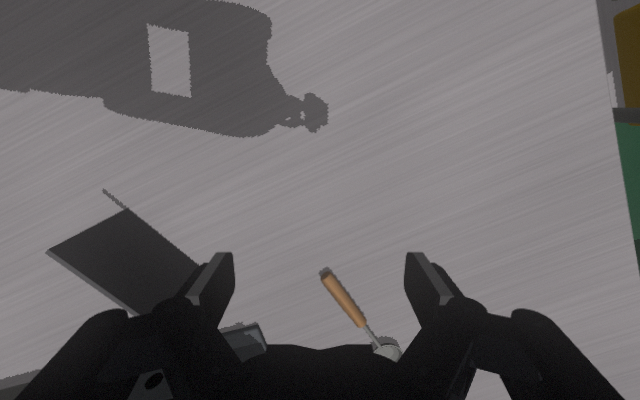

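The top view shows two blue dividers in the pan (rows about 192 and 209), four beets in the tub and two on the bench (270,160 and 295,160). The rack is at (408,182) and the switch at (345,170). Next I'll write helpers and zoom in.

```bash
cat > h.py <<'E'
from station import robot
import numpy as np, cv2
from scipy.spatial.transform import Rotation as R
def cam(n):
    s=robot.get_state(); c=robot.read_camera(n)
    if n=="wrist":
        T=np.eye(4);T[:3,:3]=R.from_rotvec(s["eef_rot"]).as_matrix();T[:3,3]=s["ee_pos"]
        T=T@c["T_tool_cam"]
    else:
        T=np.eye(4);T[:3,:3]=R.from_rotvec(c["orientation"]).as_matrix();T[:3,3]=c["origin"]
    c["T"]=T;c["img"]=np.ascontiguousarray(c["color"][:,:,::-1]);return c
def ray(c,u,v):
    d=np.array([(u-c["cx"])/c["fx"],(v-c["cy"])/c["fy"]]);x=d.copy()
    for _ in range(20): x=d/(1+c["k1"]*(x@x))
    r=c["T"][:3,:3]@np.array([x[0],x[1],1]);return c["T"][:3,3],r/np.linalg.norm(r)
def onz(c,u,v,z):
    o,r=ray(c,u,v);return o+r*(z-o[2])/r[2]
def proj(c,P):
    p=c["T"][:3,:3].T@(np.asarray(P,float)-c["T"][:3,3]);x=p[:2]/p[2];x=x*(1+c["k1"]*(x@x))
    return np.array([c["fx"]*x[0]+c["cx"],c["fy"]*x[1]+c["cy"]])
def tri(*ds):
    A=np.zeros((3,3));b=np.zeros(3)
    for o,r in ds:
        M=np.eye(3)-np.outer(r,r);A+=M;b+=M@o
    return np.linalg.solve(A,b)
def crop(img,name,x0,y0,x1,y1,k):
    cv2.imwrite(f"pics/{name}.png",cv2.resize(img[y0:y1,x0:x1],None,fx=k,fy=k,interpolation=cv2.INTER_CUBIC))
def blobs(img,m,amin=8):
    n,l,st,ce=cv2.connectedComponentsWithStats(m.astype(np.uint8))
    return [(np.round(ce[i],1).tolist(),st[i].tolist()) for i in range(1,n) if st[i][4]>=amin]
def st():
    s=robot.get_state();
    Rm=R.from_rotvec(s["eef_rot"]).as_matrix()
    print("t",round(s["clock"],2),"p",s["ee_pos"].round(4),"\nR",Rm.round(3).tolist(),"F",s["wrist_force"].round(1),"op",round(s["opening"],3),"q",s["q"].round(2))
    return s,Rm
def to(p,Rt):
    """turn(deg), shift(cm) in tool axes to reach p,Rt"""
    s,Rm=st();p=np.asarray(p,float)
    print("shift cm",(Rm.T@(p-s["ee_pos"])*100).round(2),"turn deg",np.degrees(R.from_matrix(Rm.T@Rt).as_rotvec()).round(2))
def down(yaw):
    """tool z down, jaw (tool y) axis along world direction yaw(rad)"""
    y=np.array([np.cos(yaw),np.sin(yaw),0]);z=np.array([0,0,-1.]);return np.c_[np.cross(y,z),y,z]
E
python3 - <<'E'
from h import *
c=cam("top");crop(c["img"],"t1",190,90,450,290,3)
s=cam("side");crop(s["img"],"s1",210,140,400,340,4) if 0 else crop(s["img"],"s1",210,140,400,330,3)
for n,c in(("top",c),("side",s)):
    h=cv2.cvtColor(c["img"],cv2.COLOR_BGR2HSV)
    print(n,"beet",blobs(h,((h[...,0]>165)|(h[...,0]<5))&(h[...,1]>150)&(h[...,2]>30)))
    print(n,"blue",blobs(h,(abs(h[...,0].astype(int)-112)<12)&(h[...,1]>110)&(h[...,2]>50)))
E
```

```text
top beet [([289.5, 115.6], [281, 107, 18, 18, 260]), ([269.3, 158.7], [263, 153, 14, 13, 129]), ([294.7, 159.9], [288, 154, 14, 13, 133]), ([345.0, 169.1], [342, 166, 7, 7, 36]), ([234.6, 187.7], [228, 181, 15, 14, 145]), ([251.9, 191.1], [245, 185, 16, 14, 155]), ([230.7, 204.4], [224, 197, 15, 16, 177]), ([248.4, 207.9], [241, 201, 16, 15, 181])]
top blue [([104.4, 16.0], [44, 0, 119, 34, 3725]), ([322.0, 192.6], [297, 187, 52, 12, 121]), ([319.8, 210.2], [294, 205, 52, 11, 121]), ([4.1, 356.6], [0, 332, 12, 59, 471])]
side beet [([295.9, 177.9], [290, 168, 13, 20, 202]), ([309.4, 178.7], [303, 169, 13, 20, 199]), ([375.1, 196.9], [368, 192, 15, 11, 137]), ([340.8, 214.1], [334, 202, 15, 25, 225]), ([340.3, 235.0], [338, 232, 6, 7, 34])]
side blue [([444.6, 159.0], [401, 135, 91, 49, 3165]), ([300.6, 220.2], [298, 204, 6, 30, 101]), ([315.6, 219.1], [314, 204, 4, 31, 74])]
```

View pics/t1.png

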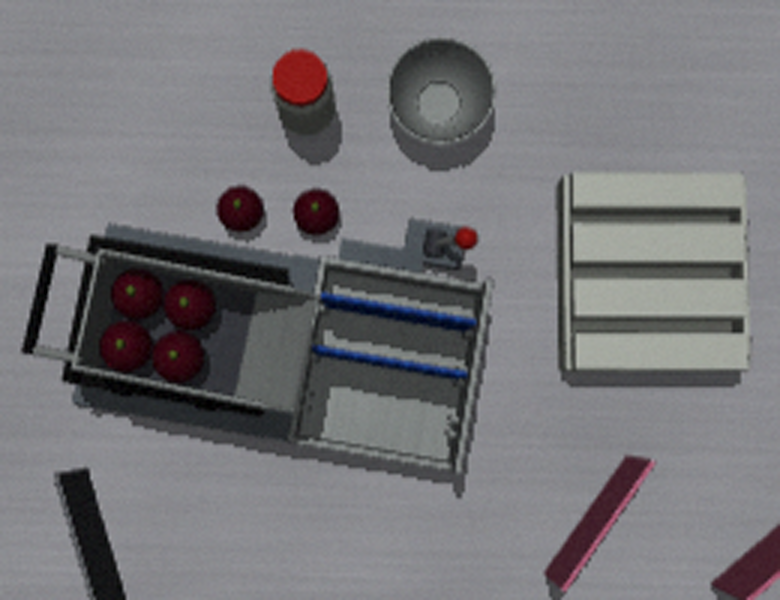

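View pics/s1.png

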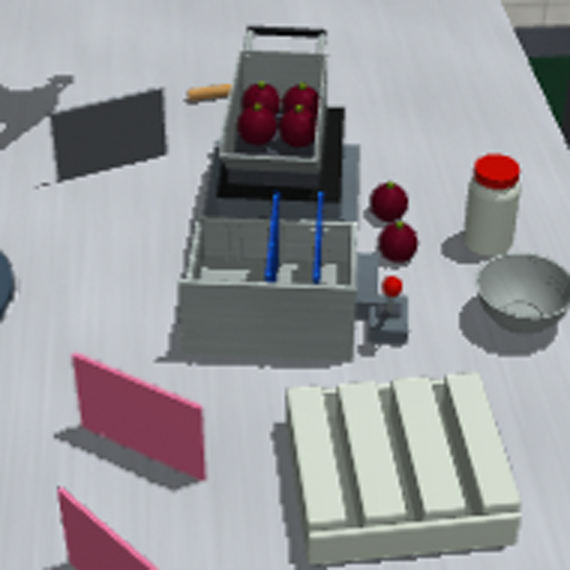

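```bash
python3 - <<'E'
from h import *
c=cam("top");s=cam("side")
h=cv2.cvtColor(c["img"],cv2.COLOR_BGR2HSV)
m=(abs(h[...,0].astype(int)-112)<12)&(h[...,1]>110)&(h[...,2]>50)
n,l,stt,ce=cv2.connectedComponentsWithStats(m.astype(np.uint8))
for i in range(1,n):
    if 100<stt[i][4]<130:
        ys,xs=np.where(l==i);P=np.array([onz(c,x,y,0.126)[:2] for x,y in zip(xs,ys)])
        vx,vy,x0,y0=cv2.fitLine(P.astype(np.float32),cv2.DIST_L2,0,.01,.01).ravel()
        t=(P-[x0,y0])@[vx,vy]
        e=[np.array([x0,y0])+[vx*k,vy*k] for k in(t.min(),t.max())]
        print("div mid",((e[0]+e[1])/2).round(4),"len",np.ptp(t).round(3),"yaw of y axis deg",np.degrees(np.arctan2(-vx,vy)).round(2),e)
def g(x,y,z): return onz(c,190+x/3,90+y/3,z)[:2].round(4)
for nm,pts,z in [("rackslots ends(L,R)",[(574,215),(738,215),(574,271),(738,271),(574,326),(738,326)],.064),
  ("rack corners top",[(573,174),(744,174),(573,369),(746,369)],.064),
  ("handle ends",[(50,248),(27,352)],.211),("tub rim",[(98,249),(76,370)],.2),("tub lip",[(320,294),(297,412)],.175),
  ("pan rim +y corners",[(323,262),(298,438)],.07),("guard corners",[(490,283),(460,466)],.12),
  ("knob",[(466,238)],.092),("beets",[(240,208),(316,211)],.035)]:
    print(nm,[g(*p,z).tolist() for p in pts])
# triangulate: knob, beets
for a,b in [((345,169.1),(340.3,235.0)),((294.7,159.9),(342.6,221)),((269.3,158.7),(339.7,207.5))]:
    print(tri(ray(c,*a),ray(s,*b)).round(4))
E
```

```text
div mid [ 0.521 -0.074] len 0.171 yaw of y axis deg -8.72 [array([ 0.50809308, -0.15838572]), array([0.53397344, 0.0103964 ])]
div mid [ 0.4637 -0.0655] len 0.17 yaw of y axis deg -8.72 [array([ 0.45085447, -0.14923597]), array([0.47655562, 0.01832371])]
rackslots ends(L,R) [[0.6399, -0.2777], [0.6444, -0.4678], [0.5746, -0.2782], [0.579, -0.4675], [0.511, -0.2787], [0.5153, -0.4672]]
rack corners top [[0.6881, -0.2761], [0.6928, -0.475], [0.4616, -0.2779], [0.4661, -0.4762]]
handle ends [[0.5662, 0.2824], [0.4598, 0.3007]]
tub rim [[0.5679, 0.2364], [0.4432, 0.2534]]
tub lip [[0.5293, 0.0084], [0.4056, 0.0289]]
pan rim +y corners [[0.5776, 0.0111], [0.3761, 0.0341]]
guard corners [[0.5517, -0.1755], [0.3512, -0.1457]]
knob [[0.6056, -0.1507]]
beets [[0.6446, 0.1128], [0.6431, 0.0227]]
[ 0.6052 -0.1491  0.0973]
[0.6471 0.0259 0.0191]
[0.6493 0.1174 0.0194]
```

The images show two dividers (centre and +x slots of the pan), tub beets ×4 and bench beets ×2. First I lift and turn so the jaws lie along the plates' x axis (yaw about -8.7°).

```bash
python3 -m creep '[0,0,10.5,0,0,-1.3,-0.3, 0,0,10.5,0,0,-1.3,-0.3, 0,0,10.5,0,0,-1.3,-0.3, 0,0,10.5,0,0,-1.3,-0.3, 0,0,10.5,0,0,-1.3,-0.3, 0,0,10.5,0,0,-1.3,-0.3, 0,0,10.5,0,0,-1.3,-0.3]'; python3 - <<'E'
from h import *
to([.521,-.074,.3],down(np.radians(-8.7)))
E
```

```text
clock: 1.23
ee_pos: [0.2318, 0.4979, 0.3237]
eef_rot: [2.41, 2.014, -0.005]
wrist_force: [0.5, 0.0, -0.5]
opening: 0.349
t 1.23 p [0.2318 0.4979 0.3237] 
R [[0.178, 0.984, -0.002], [0.984, -0.178, -0.003], [-0.003, -0.001, -1.0]] F [ 0.5  0.  -0.5] op 0.349 q [ 1.05  0.27  1.53 -0.    1.34  1.23]
shift cm [-51.14  38.62   2.48] turn deg [-0.06  0.18 -1.53]
```

```bash
python3 -m creep '[0,0,0,-4.65,3.5,0,-0.3, 0,0,0,-4.65,3.5,0,-0.3, 0,0,0,-4.65,3.5,0,-0.3, 0,0,0,-4.65,3.5,0,-0.3, 0,0,0,-4.65,3.5,0,-0.3, 0,0,0,-4.65,3.5,0,-0.3, 0,0,0,-4.65,3.5,0,-0.3]'; python3 - <<'E'
from h import *
to([.521,-.074,.26],down(np.radians(-8.7)))
E
```

```text
clock: 2.1
ee_pos: [0.4177, 0.1256, 0.3254]
eef_rot: [2.407, 2.016, 0.002]
wrist_force: [0.8, 0.7, 0.6]
opening: 0.349
t 2.1 p [0.4177 0.1256 0.3254] 
R [[0.175, 0.984, 0.002], [0.984, -0.175, -0.0], [0.0, 0.002, -1.0]] F [0.8 0.7 0.6] op 0.349 q [ 0.19  0.04  1.79 -0.    1.3   0.36]
shift cm [-17.84  13.66   6.56] turn deg [ 0.12  0.   -1.4 ]
```

```bash
python3 -m creep '[0,0,-0.5,-4.45,3.4,1.6,-0.3, 0,0,-0.4,-4.45,3.4,1.6,-0.3, 0,0,-0.4,-4.45,3.4,1.6,-0.3, 0,0,0,-4.45,3.4,1.6,-0.3, 0,0,0,0,0,0,-0.3]'; python3 - <<'E'
from h import *
to([.521,-.074,.26],down(np.radians(-8.7)))
c=cam("wrist");cv2.imwrite("pics/w1.png",c["img"])
for d in [(.521,-.074),(.4637,-.0655)]:
  y=np.array([.152,.988])
  print([proj(c,[*(np.array(d)+k*y),.126]).round(0).tolist() for k in(-.086,0,.086)])
E
```

```text
clock: 2.72
ee_pos: [0.5264, -0.0828, 0.2603]
eef_rot: [2.387, 2.038, 0.006]
wrist_force: [-0.7, 1.3, 0.2]
opening: 0.352
t 2.73 p [ 0.5264 -0.0828  0.2603] 
R [[0.157, 0.988, 0.005], [0.988, -0.157, 0.0], [0.001, 0.005, -1.0]] F [-0.7  1.3  0.2] op 0.352 q [-0.24  0.29  1.66  0.    1.18 -0.09]
shift cm [ 0.78 -0.67  0.03] turn deg [ 0.27 -0.05 -0.32]
[[314.0, 260.0], [313.0, 181.0], [312.0, 86.0]]
[[259.0, 261.0], [253.0, 182.0], [246.0, 86.0]]
```

View pics/w1.png

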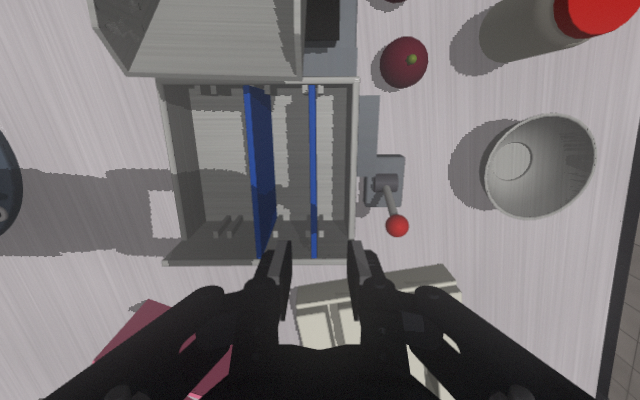

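The wrist view matches the predicted plate edges to within a pixel (col 313, rows 85–258), so I'll correct and descend.

```bash
python3 -m creep '[0.3,0,-0.3,0.8,-0.65,2,-0.3, 0,0,0,0,0,4,-0.3, 0,0,0,0,0,3,-0.3, 0,0,0,0,0,0,-0.3]'; python3 - <<'E'
from h import *
to([.521,-.074,.094],down(np.radians(-8.7)))
E
```

```text
clock: 3.28
ee_pos: [0.5205, -0.0683, 0.1717]
eef_rot: [2.378, 2.05, 0.006]
wrist_force: [-0.4, 0.2, -0.3]
opening: 0.352
t 3.27 p [ 0.5205 -0.0683  0.1717] 
R [[0.147, 0.989, 0.004], [0.989, -0.147, 0.001], [0.002, 0.004, -1.0]] F [-0.4  0.2 -0.3] op 0.352 q [-0.22  0.38  1.78  0.    0.98 -0.07]
shift cm [-0.57  0.1   7.76] turn deg [ 0.22 -0.09  0.23]
```

```bash
python3 -m creep '[0,0,0.2,-0.4,0.1,3,-0.3, 0,0,0,0,0,2.6,-0.3, 0,0,0,0,0,2,-0.3, 0,0,0,0,0,0,-1, 0,0,0,0,0,0,-1, 0,0,0,0,0,0,-1,0,0,0,0,0,0,-1]'; python3 - <<'E'
from h import *
to([.521,-.074,.094],down(np.radians(-8.7)))
E
```

```text
clock: 4.15
ee_pos: [0.525, -0.07, 0.1043]
eef_rot: [2.371, 2.045, 0.016]
wrist_force: [-1.5, 0.1, -1.4]
opening: 0.057
t 4.15 p [ 0.525  -0.07    0.1043] 
R [[0.147, 0.989, 0.015], [0.989, -0.147, -0.001], [0.001, 0.015, -1.0]] F [-1.5  0.1 -1.4] op 0.057 q [-0.22  0.48  1.82  0.    0.83 -0.08]
shift cm [-0.46 -0.35  1.02] turn deg [ 0.84 -0.07  0.23]
```

```bash
python3 -m creep '[0,0,0,0,0,0,-0.3, 0,0,0,0,0,0,-0.3, 0.5,0,0,-0.3,-0.2,1,-0.3, 0.3,0,0,-0.1,-0.1,0.6,-0.3, 0,0,0,0,0,0,-0.3]'; python3 - <<'E'
from h import *
to([.521,-.074,.09],down(np.radians(-8.7)))
c=cam("side");crop(c["img"],"s2",230,150,390,300,4)
E
```

```text
clock: 4.78
ee_pos: [0.5226, -0.0742, 0.0879]
eef_rot: [2.378, 2.05, 0.004]
wrist_force: [-0.7, -0.1, 0.4]
opening: 0.348
t 4.78 p [ 0.5226 -0.0742  0.0879] 
R [[0.147, 0.989, 0.003], [0.989, -0.147, 0.0], [0.001, 0.003, -1.0]] F [-0.7 -0.1  0.4] op 0.348 q [-0.23  0.51  1.83  0.    0.81 -0.08]
shift cm [-0.01 -0.16 -0.21] turn deg [ 0.17 -0.05  0.24]
```

View pics/s2.png

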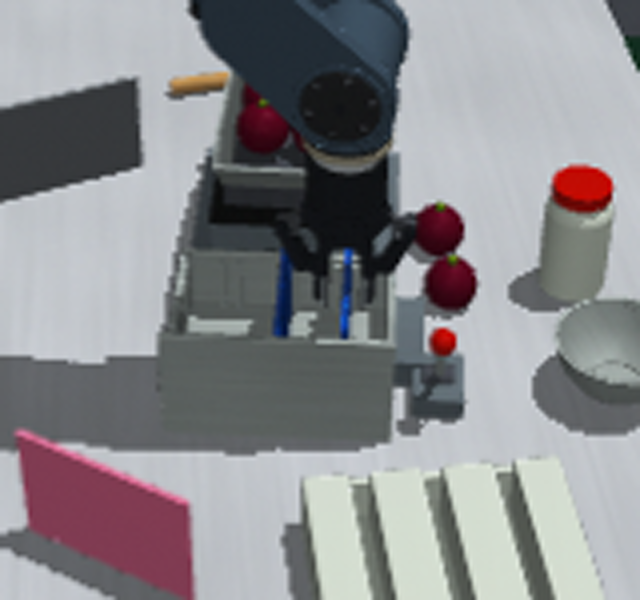

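The side view shows the plate at crop (347,290) between the fingers. Closing and lifting.

```bash
python3 -m creep '[0,0,0,0,-0.1,0,-1, 0,0,0,0,0,0,-1, 0,0,0,0,0,0,-1, 0,0,0,0,0,0,-1, 0,0,0,0,0,-1.5,-1,0,0,0,0,0,-3,-1,0,0,0,0,0,-4,-1,0,0,0,0,0,-4.5,-1]'; python3 -m creep '[0,0,0,0,0,-4.5,-1,0,0,0,0,0,-1,-1]';python3 - <<'E'
from h import *
to([.641,-.3775,.26],down(np.radians(1.3)))
c=cam("wrist");cv2.imwrite("pics/w2.png",c["img"])
E
```

```text
clock: 5.82
ee_pos: [0.5199, -0.0736, 0.2223]
eef_rot: [-2.378, -2.051, -0.001]
wrist_force: [0.8, -0.2, 0.0]
opening: 0.059
clock: 6.08
ee_pos: [0.5204, -0.0738, 0.2838]
eef_rot: [2.376, 2.049, 0.007]
wrist_force: [-0.1, 0.4, -1.1]
opening: 0.063
t 6.08 p [ 0.5204 -0.0738  0.2838] 
R [[0.147, 0.989, 0.006], [0.989, -0.147, -0.0], [0.001, 0.006, -1.0]] F [-0.1  0.4 -1.1] op 0.063 q [-0.23  0.25  1.65  0.    1.23 -0.08]
shift cm [-28.27  16.37   2.45] turn deg [ 0.32 -0.02 -9.75]
```

View pics/w2.png

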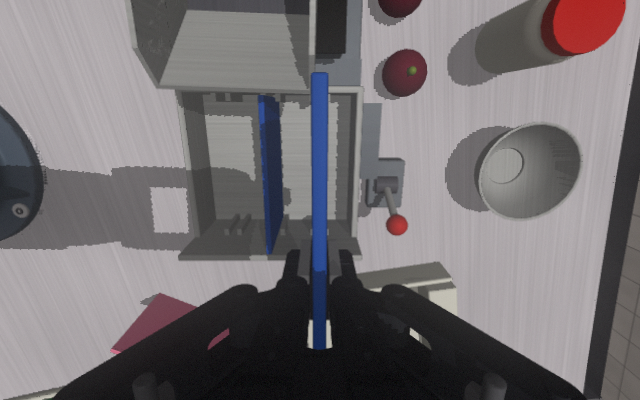

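Plate held and aligned (col 320). Carrying it to the rack.

```bash
python3 -m creep '[0,0,-1.6,-4.7,2.7,0,-1, 0,0,-1.6,-4.7,2.7,0,-1,0,0,-1.6,-4.7,2.7,0,-1,0,0,-1.6,-4.7,2.7,0,-1,0,0,-1.6,-4.7,2.7,0,-1,0,0,-1.6,-4.7,2.7,0,-1,0,0,0,0,0,0,-1]';python3 - <<'E'
from h import *
to([.641,-.3775,.26],down(np.radians(1.3)))
c=cam("wrist");cv2.imwrite("pics/w3.png",c["img"])
E
```

```text
clock: 7.0
ee_pos: [0.6614, -0.3741, 0.273]
eef_rot: [-2.184, -2.245, -0.001]
wrist_force: [-0.5, 0.7, -1.0]
opening: 0.064
t 7.0 p [ 0.6614 -0.3741  0.273 ] 
R [[-0.027, 1.0, -0.007], [1.0, 0.027, 0.007], [0.008, -0.006, -1.0]] F [-0.5  0.7 -1. ] op 0.064 q [-0.58  0.74  0.92  0.    1.49 -0.6 ]
shift cm [-0.29 -2.04  1.31] turn deg [-0.37 -0.43  0.27]
```

View pics/w3.png

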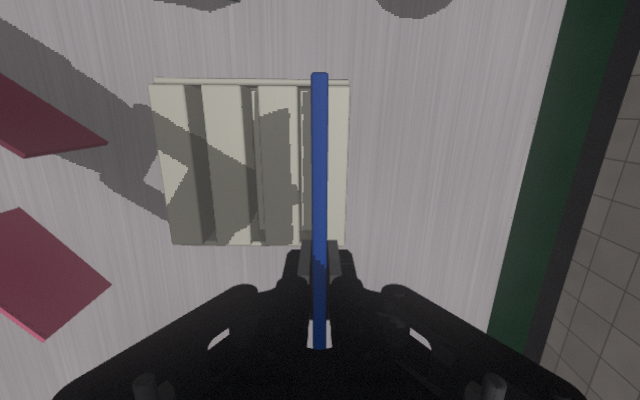

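```bash
python3 - <<'E'
from h import *
img=cv2.imread("pics/w3.png");crop(img,"w3c",140,65,360,255,3)
E
```

```text
(no output)
```

View pics/w3c.png

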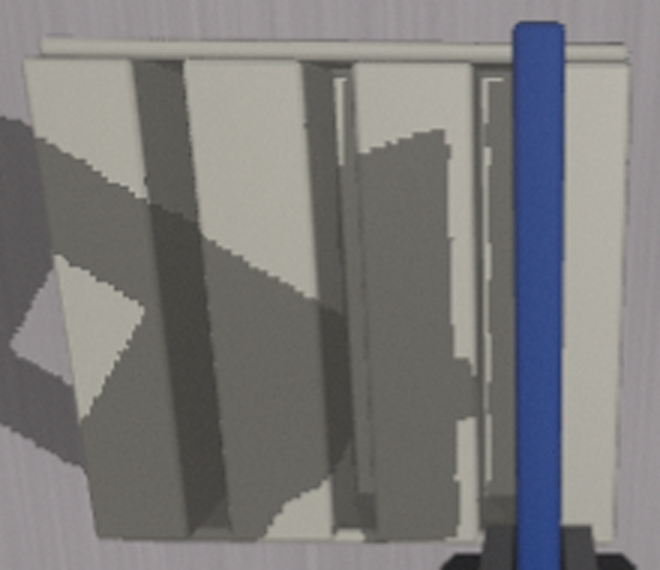

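```bash
python3 - <<'E'
from h import *
c=cam("wrist")
g=lambda x,y:onz(c,140+x/3,65+y/3,.064)[:2].round(4).tolist()
for n,p in dict(TL=(25,58),TR=(630,62),BL=(97,537),BR=(612,537),s1t=(158.5,60),s1b=(208.5,537),s2t=(328,60),s2b=(354,537),s3tl=(473,62),s3bl=(479,537)).items(): print(n,g(*p))
p=[onz(c,320,v,.0)[:2] for v in(0,)]
to([.641,-.3775,.26],down(np.radians(1.3)))
E
```

```text
TL [0.4649, -0.2768]
TR [0.6904, -0.2713]
BL [0.4678, -0.4732]
BR [0.6942, -0.4663]
s1t [0.5144, -0.2758]
s1b [0.5167, -0.4717]
s2t [0.5776, -0.2738]
s2b [0.5807, -0.4698]
s3tl [0.6317, -0.2729]
s3bl [0.6357, -0.4682]
t 7.1 p [ 0.6611 -0.3713  0.275 ] 
R [[-0.029, 1.0, -0.006], [1.0, 0.029, 0.007], [0.007, -0.005, -1.0]] F [ 0.4 -0.1 -0.8] op 0.066 q [-0.57  0.73  0.93  0.    1.49 -0.6 ]
shift cm [-0.57 -2.02  1.51] turn deg [-0.31 -0.42  0.36]
```

```bash
python3 -m creep '[-0.3,-0.4,0.2,-0.2,-1.9,1,-1, 0,0,0,0,0,3,-1,0,0,0,0,0,2.5,-1,0,0,0,0,0,0,-1]';python3 - <<'E'
from h import *
to([.642,-.373,.17],down(np.radians(1.1)))
c=cam("wrist");crop(c["img"],"w4",140,40,400,300,2)
E
```

```text
clock: 7.6
ee_pos: [0.6404, -0.3682, 0.2103]
eef_rot: [-2.189, -2.253, -0.001]
wrist_force: [-0.7, 0.6, -0.8]
opening: 0.056
t 7.6 p [ 0.6404 -0.3682  0.2103] 
R [[-0.029, 1.0, 0.0], [1.0, 0.029, 0.001], [0.001, 0.0, -1.0]] F [-0.7  0.6 -0.8] op 0.056 q [-0.59  0.73  1.1   0.    1.32 -0.61]
shift cm [-0.49  0.14  4.03] turn deg [ 0.02 -0.04  0.54]
```

View pics/w4.png

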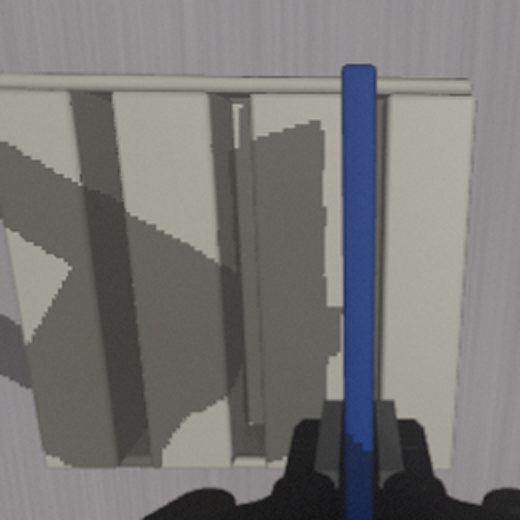

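```bash
python3 - <<'E'
from h import *
c=cam("wrist")
g=lambda x,y:onz(c,140+x/2,40+y/2,.064)[:2].round(4).tolist()
for n,p in dict(s3rt=(387,98),s3rb=(380,400),s2lt=(209,95),s2rt=(251,95),s2lb=(232,465),s2rb=(266,465),TL=(0,92),TR=(473,97)).items(): print(n,g(*p))
st()
E
```

```text
s3rt [0.6509, -0.2763]
s3rb [0.6538, -0.4297]
s2lt [0.5688, -0.2775]
s2rt [0.5881, -0.2769]
s2lb [0.5722, -0.4721]
s2rb [0.5913, -0.4716]
TL [0.4736, -0.2794]
TR [0.6906, -0.2747]
t 7.7 p [ 0.6415 -0.3692  0.213 ] 
R [[-0.029, 1.0, 0.004], [1.0, 0.029, -0.002], [-0.002, 0.004, -1.0]] F [ 0.7 -0.  -0.2] op 0.063 q [-0.59  0.72  1.09  0.    1.32 -0.61]
```

```bash
python3 -m creep '[0,0,0.3,-0.5,0.15,1.5,-1, 0,0,0,0,0,3,-1,0,0,0,0,0,2.5,-1,0,0,0,0,0,0,-1]';python3 - <<'E'
from h import *
to([.643,-.3745,.092],down(np.radians(1.1)))
E
```

```text
clock: 8.2
ee_pos: [0.6448, -0.3752, 0.1432]
eef_rot: [2.19, 2.24, 0.004]
wrist_force: [0.8, 0.2, -0.4]
opening: 0.062
t 8.2 p [ 0.6448 -0.3752  0.1432] 
R [[-0.023, 1.0, 0.008], [1.0, 0.023, -0.005], [-0.005, 0.008, -1.0]] F [ 0.8  0.2 -0.4] op 0.062 q [-0.59  0.79  1.14  0.    1.2  -0.61]
shift cm [ 0.1  -0.22  5.12] turn deg [0.46 0.27 0.2 ]
```

```bash
python3 -m creep '[0.4,0.2,0,0,-0.2,2,-1, 0,0,0,0,0,1.5,-1,0,0,0,0,0,1.3,-1,0,0,0,0,0,0.3,-1,0,0,0,0,0,0,-1]';python3 - <<'E'
from h import *
to([.643,-.3745,.092],down(np.radians(1.1)))
E
```

```text
clock: 8.82
ee_pos: [0.6438, -0.3762, 0.0909]
eef_rot: [2.193, 2.243, 0.0]
wrist_force: [0.0, 0.1, -0.8]
opening: 0.058
t 8.82 p [ 0.6438 -0.3762  0.0909] 
R [[-0.023, 1.0, 0.003], [1.0, 0.023, -0.003], [-0.003, 0.003, -1.0]] F [ 0.   0.1 -0.8] op 0.058 q [-0.59  0.85  1.17 -0.    1.12 -0.61]
shift cm [ 0.17 -0.08 -0.11] turn deg [0.17 0.16 0.19]
```

Down in the slot without contact force. Release and rise.

```bash
python3 -m creep '[0,0,0,0,0,0,-0.4, 0,0,0,0,0,0,-0.4,0,0,0,0,0,-2,-0.4,0,0,0,0,0,-4,-0.4,0,0,0,0,0,-5,-0.4,0,0,0,0,0,-5,-0.4,0,0,0,0,0,-2,-0.4]';python3 - <<'E'
from h import *
to([.4637,-.0655,.26],down(np.radians(-8.7)))
c=cam("top");crop(c["img"],"t2",190,90,450,290,3)
E
```

```text
clock: 9.7
ee_pos: [0.6432, -0.3756, 0.2845]
eef_rot: [2.189, 2.239, 0.002]
wrist_force: [0.7, 0.3, -0.3]
opening: 0.301
t 9.7 p [ 0.6432 -0.3756  0.2845] 
R [[-0.023, 1.0, 0.008], [1.0, 0.023, -0.006], [-0.006, 0.008, -1.0]] F [ 0.7  0.3 -0.3] op 0.301 q [-0.59  0.69  0.99 -0.    1.46 -0.61]
shift cm [ 31.42 -17.27   2.12] turn deg [0.48 0.31 9.99]
```

View pics/t2.png

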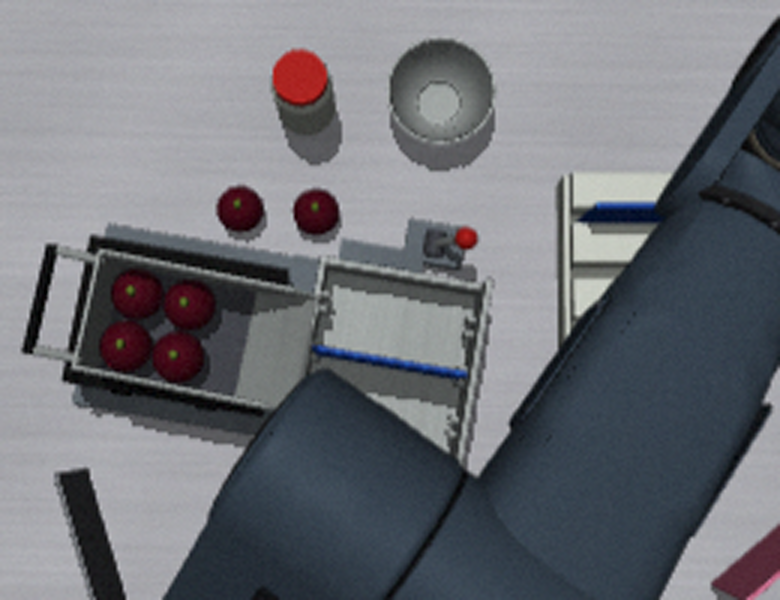

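The first plate stands in the rack slot (crop 620,213). Going back for the second.

```bash
python3 -m creep '[0,0,1.7,5.2,-3,0,-0.3, 0,0,1.7,5.2,-3,0,-0.3,0,0,1.7,5.2,-3,0,-0.3,0,0,1.7,5.2,-3,0,-0.3,0,0,1.7,5.2,-3,0,-0.3,0,0,1.5,5.2,-3,0,-0.3,0,0,0,0,0,0,-0.3]';python3 - <<'E'
from h import *
to([.4637,-.0655,.17],down(np.radians(-8.7)))
E
```

```text
clock: 10.62
ee_pos: [0.4745, -0.0461, 0.2848]
eef_rot: [2.377, 2.026, 0.011]
wrist_force: [-0.2, -0.5, -0.3]
opening: 0.351
t 10.62 p [ 0.4745 -0.0461  0.2848] 
R [[0.158, 0.987, 0.017], [0.987, -0.158, -0.009], [-0.006, 0.018, -1.0]] F [-0.2 -0.5 -0.3] op 0.351 q [-0.19  0.15  1.78 -0.01  1.2  -0.03]
shift cm [-2.01 -0.97 11.48] turn deg [ 1.04  0.37 -0.41]
```

```bash
python3 -m creep '[0.9,0.3,-0.4,-1.9,-0.9,2,-0.3, 0,0,0,0,0,4,-0.3,0,0,0,0,0,4,-0.3,0,0,0,0,0,0,-0.3]';python3 - <<'E'
from h import *
to([.4637,-.0655,.09],down(np.radians(-8.7)))
c=cam("wrist");crop(c["img"],"w5",140,40,400,300,2)
E
```

```text
clock: 11.12
ee_pos: [0.4647, -0.0662, 0.1851]
eef_rot: [2.376, 2.043, 0.006]
wrist_force: [-0.2, 0.2, 0.8]
opening: 0.349
t 11.12 p [ 0.4647 -0.0662  0.1851] 
R [[0.15, 0.989, 0.008], [0.989, -0.15, -0.004], [-0.002, 0.008, -1.0]] F [-0.2  0.2  0.8] op 0.349 q [-0.24  0.26  1.91 -0.    0.97 -0.09]
shift cm [ 0.08 -0.19  9.51] turn deg [0.48 0.13 0.06]
```

View pics/w5.png

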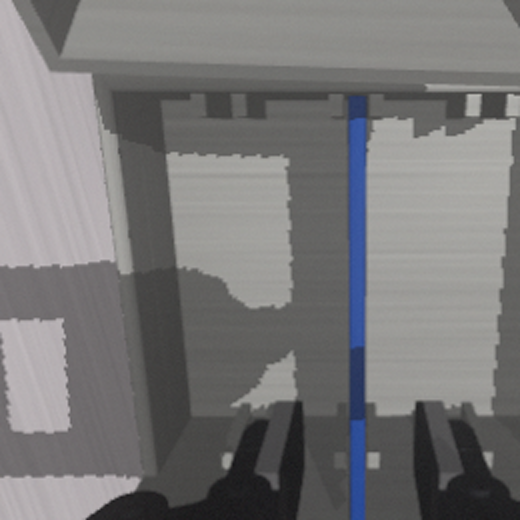

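Well centred (plate at col 358, fingers either side). Descend, grip and lift.

```bash
python3 -m creep '[0.4,0.1,0,0,-0.1,3,-0.3, 0,0,0,0,0,3.2,-0.3,0,0,0,0,0,2.8,-0.3,0,0,0,0,0,0.5,-0.3,0,0,0,0,0,0,-1,0,0,0,0,0,0,-1,0,0,0,0,0,0,-1,0,0,0,0,0,0,-1]';python3 - <<'E'
from h import *
to([.4637,-.0655,.09],down(np.radians(-8.7)))
E
```

```text
clock: 12.18
ee_pos: [0.4674, -0.0685, 0.1008]
eef_rot: [2.378, 2.044, 0.004]
wrist_force: [-1.6, 0.2, -1.6]
opening: 0.059
t 12.18 p [ 0.4674 -0.0685  0.1008] 
R [[0.15, 0.989, 0.006], [0.989, -0.15, -0.003], [-0.002, 0.006, -1.0]] F [-1.6  0.2 -1.6] op 0.059 q [-0.24  0.4   1.96 -0.    0.77 -0.09]
shift cm [ 0.24 -0.42  1.08] turn deg [0.37 0.12 0.07]
```

```bash
python3 -m creep '[0,0,0,0,0,0,-0.3, 0,0,0,0,0,0,-0.3, 0.3,0,0,0.1,-0.3,1.3,-0.3, 0,0,0,0,0,0,-0.3,0,0,0,0,0,0,-1,0,0,0,0,0,0,-1,0,0,0,0,0,0,-1,0,0,0,0,0,0,-1]';python3 - <<'E'
from h import *
to([.4637,-.0655,.09],down(np.radians(-8.7)))
E
```

```text
clock: 13.18
ee_pos: [0.4667, -0.0675, 0.0892]
eef_rot: [2.377, 2.044, 0.003]
wrist_force: [-0.6, -0.4, -1.9]
opening: 0.061
t 13.18 p [ 0.4667 -0.0675  0.0892] 
R [[0.15, 0.989, 0.006], [0.989, -0.15, -0.003], [-0.002, 0.006, -1.0]] F [-0.6 -0.4 -1.9] op 0.061 q [-0.24  0.42  1.97 -0.    0.74 -0.09]
shift cm [ 0.16 -0.33 -0.08] turn deg [0.36 0.14 0.07]
```

```bash
python3 -m creep '[0,0,0,0,0,-1,-1,0,0,0,0,0,-3,-1,0,0,0,0,0,-4,-1,0,0,0,0,0,-4.5,-1,0,0,0,0,0,-4.5,-1,0,0,0,0,0,-2.5,-1,0,0,0,0,0,0,-1]';python3 - <<'E'
from h import *
to([.516,-.3735,.26],down(np.radians(1.1)))
c=cam("wrist");crop(c["img"],"w6",140,40,400,300,2)
E
```

```text
clock: 14.05
ee_pos: [0.4653, -0.0668, 0.2945]
eef_rot: [2.375, 2.042, 0.007]
wrist_force: [-0.7, -0.5, -1.4]
opening: 0.066
t 14.05 p [ 0.4653 -0.0668  0.2945] 
R [[0.15, 0.989, 0.01], [0.989, -0.15, -0.004], [-0.003, 0.01, -1.0]] F [-0.7 -0.5 -1.4] op 0.066 q [-0.24  0.13  1.77 -0.    1.23 -0.09]
shift cm [-29.55   9.58   3.63] turn deg [ 0.58  0.21 -9.72]
```

View pics/w6.png

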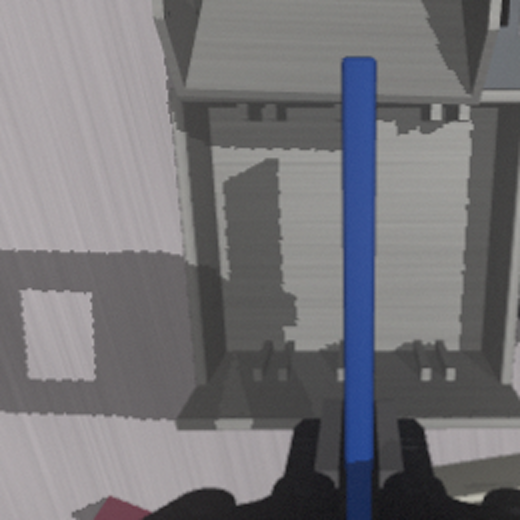

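```bash
python3 -m creep '[0,0,-1.9,-5.3,1.4,0,-1, 0,0,-1.9,-5.3,1.4,0,-1,0,0,-1.9,-5.3,1.4,0,-1,0,0,-1.9,-5.3,1.4,0,-1,0,0,-1.9,-5.3,1.4,0,-1,0,0,0,-4,1,0,-1,0,0,0,0,0,0,-1]';python3 - <<'E'
from h import *
to([.516,-.3735,.2],down(np.radians(1.1)))
E
```

```text
clock: 14.98
ee_pos: [0.5223, -0.3837, 0.2823]
eef_rot: [-2.191, -2.242, -0.001]
wrist_force: [-0.0, -0.1, -1.3]
opening: 0.06
t 14.97 p [ 0.5223 -0.3837  0.2823] 
R [[-0.023, 1.0, -0.004], [1.0, 0.023, 0.005], [0.005, -0.004, -1.0]] F [-0.  -0.1 -1.3] op 0.06 q [-0.71  0.49  1.31  0.    1.34 -0.73]
shift cm [ 0.99 -0.58  8.24] turn deg [-0.22 -0.3   0.23]
```

```bash
python3 -m creep '[-0.2,-0.3,0.2,1.0,-0.6,2,-1, 0,0,0,0,0,4,-1,0,0,0,0,0,2,-1,0,0,0,0,0,0,-1]';python3 - <<'E'
from h import *
to([.516,-.3735,.15],down(np.radians(1.1)))
c=cam("wrist");crop(c["img"],"w7",200,40,460,300,2)
E
```

```text
clock: 15.48
ee_pos: [0.5139, -0.3697, 0.1953]
eef_rot: [-2.193, -2.238, 0.001]
wrist_force: [0.5, -0.0, -0.6]
opening: 0.062
t 15.47 p [ 0.5139 -0.3697  0.1953] 
R [[-0.02, 1.0, -0.006], [1.0, 0.02, 0.005], [0.005, -0.006, -1.0]] F [ 0.5 -0.  -0.6] op 0.062 q [-0.7   0.54  1.45  0.    1.16 -0.72]
shift cm [-0.41  0.23  4.53] turn deg [-0.33 -0.31  0.06]
```

View pics/w7.png

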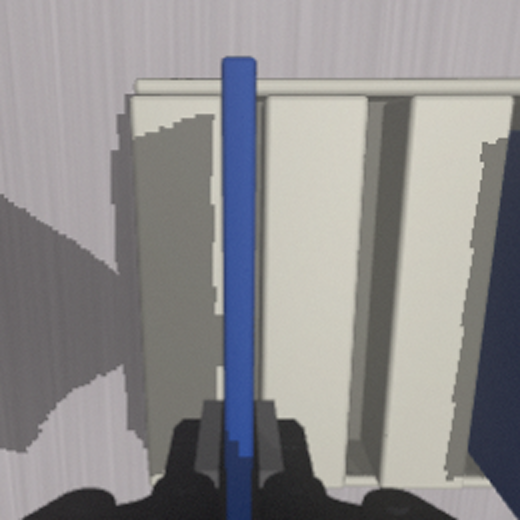

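```bash
python3 -m creep '[-0.3,-0.3,0,-0.4,0.25,1.5,-1, 0,0,0,0,0,2.5,-1,0,0,0,0,0,1.5,-1,0,0,0,0,0,0,-1]';python3 - <<'E'
from h import *
to([.5165,-.3735,.092],down(np.radians(1.1)))
E
```

```text
clock: 16.02
ee_pos: [0.518, -0.3746, 0.1406]
eef_rot: [2.195, 2.24, 0.0]
wrist_force: [0.8, -0.7, -0.2]
opening: 0.061
t 16.02 p [ 0.518  -0.3746  0.1406] 
R [[-0.021, 1.0, 0.004], [1.0, 0.021, -0.004], [-0.004, 0.004, -1.0]] F [ 0.8 -0.7 -0.2] op 0.061 q [-0.7   0.61  1.49 -0.    1.04 -0.72]
shift cm [ 0.13 -0.17  4.86] turn deg [0.22 0.22 0.08]
```

```bash
python3 -m creep '[0.2,0.2,0,0,-0.15,2,-1, 0,0,0,0,0,1.5,-1,0,0,0,0,0,1.2,-1,0,0,0,0,0,0.2,-1,0,0,0,0,0,0,-1]';python3 - <<'E'
from h import *
to([.5165,-.3735,.092],down(np.radians(1.1)))
E
```

```text
clock: 16.65
ee_pos: [0.5178, -0.3754, 0.091]
eef_rot: [2.196, 2.242, 0.001]
wrist_force: [-0.2, 0.5, -0.2]
opening: 0.064
t 16.65 p [ 0.5178 -0.3754  0.091 ] 
R [[-0.021, 1.0, 0.003], [1.0, 0.021, -0.002], [-0.002, 0.003, -1.0]] F [-0.2  0.5 -0.2] op 0.064 q [-0.7   0.67  1.51  0.    0.95 -0.72]
shift cm [ 0.2  -0.13 -0.1 ] turn deg [0.19 0.13 0.09]
```

```bash
python3 -m creep '[0,0,0,0,0,0,-0.4, 0,0,0,0,0,0,-0.4,0,0,0,0,0,-2,-0.4,0,0,0,0,0,-4,-0.4,0,0,0,0,0,-6,-0.4,0,0,0,0,0,-6,-0.4,0,0,0,0,0,-5,-0.4]'; python3 -m creep '[0,0,-10.5,5.5,0,0,0, 0,0,-10.5,5.5,0,0,0,0,0,-10.5,5.5,0,0,0]';python3 - <<'E'
from h import *
st()
c=cam("top");crop(c["img"],"t3",190,90,450,290,3)
c=cam("side");crop(c["img"],"s3",210,120,420,340,2.8)
E
```

```text
clock: 17.52
ee_pos: [0.5159, -0.3741, 0.3292]
eef_rot: [2.198, 2.244, 0.001]
wrist_force: [0.4, 0.3, -1.3]
opening: 0.297
clock: 17.9
ee_pos: [0.4826, -0.2135, 0.3371]
eef_rot: [1.485, 2.753, -0.002]
wrist_force: [1.2, 0.3, -0.2]
opening: 0.495
t 17.9 p [ 0.4826 -0.2135  0.3371] 
R [[-0.549, 0.836, 0.012], [0.836, 0.549, -0.007], [-0.013, 0.006, -1.0]] F [ 1.2  0.3 -0.2] op 0.495 q [-0.5   0.21  1.57 -0.    1.34 -1.09]
```

View pics/t3.png

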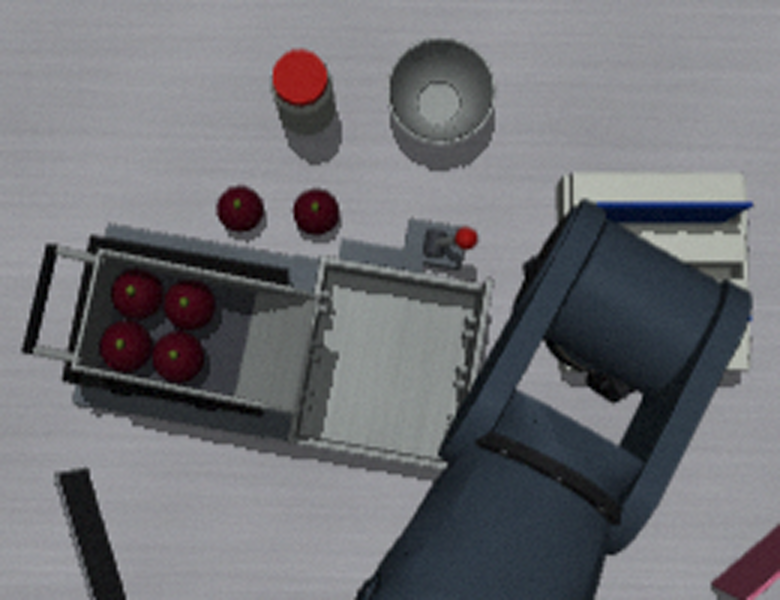

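View pics/s3.png

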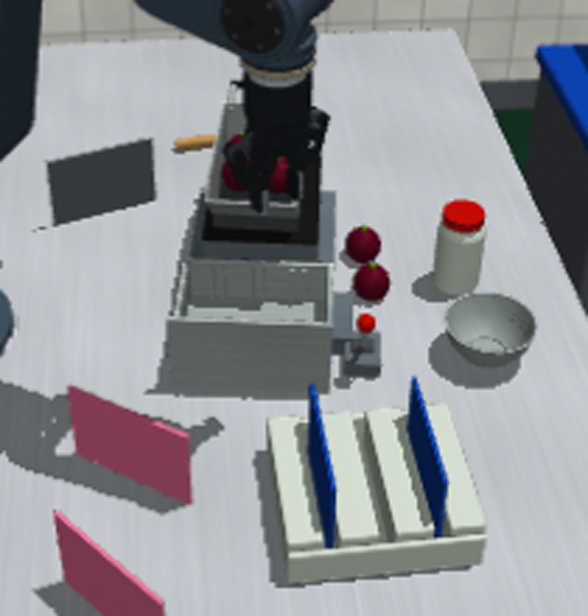

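Both plates stand in the rack (side crop: plates at (322,465) and (428,455)). Now on to the tub handle.

```bash
python3 -m creep '[0,0,-9.8,0,0,0,0, 0,0,-9.8,0,0,0,0,0,0,-9.8,0,0,0,0,0,0,-9.8,0,0,0,0,0,0,-9.8,0,0,0,0]'; python3 - <<'E'
from h import *
to([.513,.2916,.32],down(np.radians(81)))
c=cam("top");s=cam("side")
# handle via both views: black bar ends
crop(c["img"],"t4",190,130,310,240,5);crop(s["img"],"s4",270,135,350,215,7)
E
```

```text
clock: 18.62
ee_pos: [0.4815, -0.2123, 0.3445]
eef_rot: [0.173, 3.118, -0.016]
wrist_force: [-0.1, 1.2, 0.7]
opening: 0.5
t 18.62 p [ 0.4815 -0.2123  0.3445] 
R [[-0.994, 0.111, 0.018], [0.111, 0.994, -0.011], [-0.019, -0.009, -1.0]] F [-0.1  1.2  0.7] op 0.5 q [-0.5   0.2   1.57 -0.    1.35 -1.96]
shift cm [ 2.49 50.44  1.95] turn deg [-0.49  1.11  2.64]
```

View pics/t4.png

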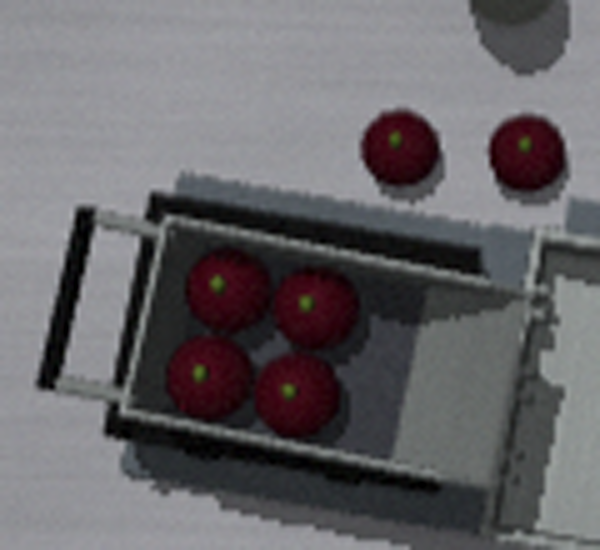

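```bash
python3 - <<'E'
from h import *
c=cam("top")
g=lambda x,y,z:onz(c,190+x/5,130+y/5,z)[:2]
a=g(85,210,.207);b=g(48,387,.207);print((a+b)/2,np.linalg.norm(a-b),"yaw of bar x",np.degrees(np.arctan2(*(a-b)[::-1])))
for p,q in [((165,217),(122,412))]:
  a=g(*p,.2);b=g(*q,.2);print("rim back",(a+b)/2,np.degrees(np.arctan2(*(a-b)[::-1])))
a=g(530,297,.175);b=g(492,490,.175);print("lip",(a+b)/2,np.degrees(np.arctan2(*(a-b)[::-1])))
E
python3 -m creep '[0,0.5,1,0.3,5.6,0.2,0, 0,0.5,1,0.3,5.6,0.2,0, 0,0,0.6,0.3,5.6,0.2,0,0,0,0,0.3,5.6,0.2,0,0,0,0,0.3,5.6,0.2,0,0,0,0,0.3,5.6,0.2,0,0,0,0,0.3,5.6,0.2,0]'
```

```text
[0.5143796  0.29143395] 0.1103886659049014 yaw of bar x -9.074306015645313
rim back [0.50632264 0.24586488] -9.90449523943985
lip [0.46420394 0.02054553] -9.552085268253832
clock: 19.65
ee_pos: [0.5298, 0.1848, 0.3299]
eef_rot: [0.331, 3.118, -0.014]
wrist_force: [1.4, -1.3, -0.3]
opening: 0.501
```

```bash
python3 - <<'E'
from h import *
to([.514,.2915,.29],down(np.radians(80.7)))
E
```

```text
t 19.65 p [0.5298 0.1848 0.3299] 
R [[-0.978, 0.21, 0.005], [0.21, 0.978, -0.01], [-0.007, -0.008, -1.0]] F [ 1.4 -1.3 -0.3] op 0.501 q [ 0.26  0.29  1.49 -0.01  1.36 -1.1 ]
shift cm [ 3.81 10.13  3.88] turn deg [-0.48  0.41 -2.82]
```

```bash
python3 -m creep '[-0.2,0.2,-1.5,1.9,5,0.5,-0.2, -0.2,0.2,-1.3,1.7,4.5,1,-0.2, 0,0,0,0,0,1,-0.2,0,0,0,0,0,0,-0.2]'; python3 - <<'E'
from h import *
to([.514,.2915,.27],down(np.radians(80.7)))
c=cam("wrist");cv2.imwrite("pics/w8.png",c["img"])
u=np.array([np.cos(np.radians(-9.3)),np.sin(np.radians(-9.3))])
print([proj(c,[*(np.array([.514,.2915])+k*u),.205]) for k in(-.055,0,.055)])
E
```

```text
clock: 20.15
ee_pos: [0.5131, 0.2909, 0.304]
eef_rot: [0.276, 3.129, -0.001]
wrist_force: [-0.1, 0.3, 0.4]
opening: 0.402
t 20.15 p [0.5131 0.2909 0.304 ] 
R [[-0.985, 0.175, 0.001], [0.175, 0.985, -0.001], [-0.001, -0.001, -1.0]] F [-0.1  0.3  0.4] op 0.402 q [ 0.44  0.36  1.45 -0.    1.33 -0.96]
shift cm [-0.08  0.08  3.4 ] turn deg [-0.04  0.05 -0.78]
[array([319.5623623 , 137.64734741]), array([320.37648482, 202.30924393]), array([321.09139508, 258.96356421])]
```

View pics/w8.png

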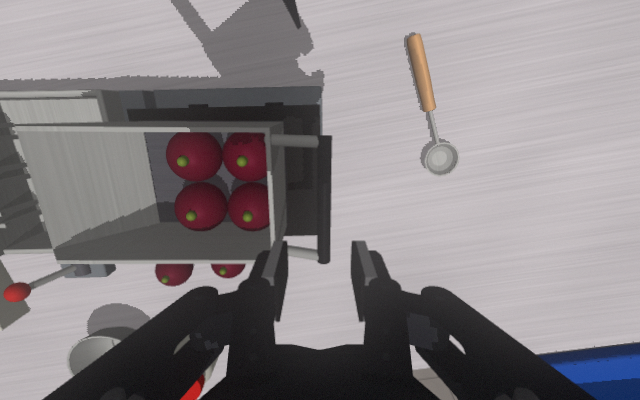

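The bar is at col 324, rows 138–262, about 3 mm further along +y than I assumed. Correct and descend over it.

```bash
python3 -m creep '[0,0,-0.7,0,0.4,2,-0.2, 0,0,0,0,0,3,-0.2, 0,0,0,0,0,3,-0.2,0,0,0,0,0,1.5,-0.2,0,0,0,0,0,0,-0.2]'; python3 - <<'E'
from h import *
to([.5145,.2945,.188],down(np.radians(80.7)))
c=cam("wrist");cv2.imwrite("pics/w9.png",c["img"])
E
```

```text
clock: 20.82
ee_pos: [0.518, 0.2901, 0.2118]
eef_rot: [0.278, 3.122, 0.004]
wrist_force: [0.3, 0.1, -0.4]
opening: 0.405
t 20.82 p [0.518  0.2901 0.2118] 
R [[-0.984, 0.177, 0.008], [0.177, 0.984, 0.002], [-0.007, 0.003, -1.0]] F [ 0.3  0.1 -0.4] op 0.405 q [ 0.43  0.45  1.56 -0.    1.13 -0.96]
shift cm [0.44 0.36 2.38] turn deg [ 0.18  0.43 -0.87]
```

View pics/w9.png

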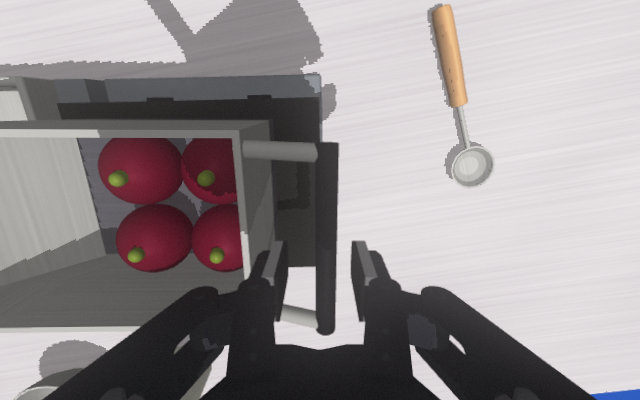

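```bash
python3 -m creep '[0,0.4,-0.6,0.4,0.35,1.5,-0.2, 0,0,0,0,0,1.2,-0.2, 0,0,0,0,0,0,-0.2]'; python3 - <<'E'
from h import *
to([.5145,.2945,.186],down(np.radians(80.7)))
E
```

```text
clock: 21.25
ee_pos: [0.5157, 0.2951, 0.1855]
eef_rot: [0.261, 3.127, 0.008]
wrist_force: [0.8, 0.0, 0.2]
opening: 0.398
t 21.25 p [0.5157 0.2951 0.1855] 
R [[-0.986, 0.166, 0.004], [0.166, 0.986, 0.005], [-0.003, 0.005, -1.0]] F [0.8 0.  0.2] op 0.398 q [ 0.44  0.48  1.58  0.    1.08 -0.97]
shift cm [ 0.11 -0.08 -0.05] turn deg [ 0.31  0.19 -0.24]
```

```bash
python3 -m creep '[0,0,0,0,0,0,-1, 0,0,0,0,0,0,-1, 0,0,0,0,0,0,-1, 0,0,0,0,0,0,-1]'; python3 - <<'E'
from h import *
st()
# arc plan: handle rel. edge (205 behind,125 above)
import numpy as np
r=np.hypot(.205,.125);a0=np.arctan2(.125,.205)
prev=np.array([.205,.125])
for d in range(0,75,5):
    a=a0+np.radians(d);p=r*np.array([np.cos(a),np.sin(a)]);print(d,"dy(tool y)cm",((p-prev)[0]*100).round(2),"dz(tool z) cm",(-(p-prev)[1]*100).round(2),"cum",((p-[.205,.125])*1000).round(1));prev=p
E
```

```text
clock: 21.75
ee_pos: [0.5156, 0.2947, 0.1859]
eef_rot: [0.262, 3.127, 0.007]
wrist_force: [-0.2, -1.0, -2.2]
opening: 0.114
t 21.75 p [0.5156 0.2947 0.1859] 
R [[-0.986, 0.166, 0.004], [0.166, 0.986, 0.004], [-0.003, 0.005, -1.0]] F [-0.2 -1.  -2.2] op 0.114 q [ 0.44  0.48  1.58  0.    1.08 -0.97]
0 dy(tool y)cm -0.0 dz(tool z) cm -0.0 cum [-0.  0.]
5 dy(tool y)cm -1.17 dz(tool z) cm -1.74 cum [-11.7  17.4]
10 dy(tool y)cm -1.31 dz(tool z) cm -1.63 cum [-24.8  33.7]
15 dy(tool y)cm -1.45 dz(tool z) cm -1.51 cum [-39.3  48.8]
20 dy(tool y)cm -1.58 dz(tool z) cm -1.38 cum [-55.1  62.6]
25 dy(tool y)cm -1.69 dz(tool z) cm -1.23 cum [-72.   74.9]
30 dy(tool y)cm -1.79 dz(tool z) cm -1.08 cum [-90.   85.8]
35 dy(tool y)cm -1.88 dz(tool z) cm -0.92 cum [-108.8   95. ]
40 dy(tool y)cm -1.95 dz(tool z) cm -0.75 cum [-128.3  102.5]
45 dy(tool y)cm -2.01 dz(tool z) cm -0.58 cum [-148.4  108.3]
50 dy(tool y)cm -2.06 dz(tool z) cm -0.4 cum [-169.   112.4]
55 dy(tool y)cm -2.08 dz(tool z) cm -0.22 cum [-189.8  114.6]
60 dy(tool y)cm -2.09 dz(tool z) cm -0.04 cum [-210.8  115. ]
65 dy(tool y)cm -2.09 dz(tool z) cm 0.14 cum [-231.7  113.6]
70 dy(tool y)cm -2.07 dz(tool z) cm 0.32 cum [-252.3  110.4]
```

Gripped (opening 0.114). Rock 10° as a first check.

```bash
cat >> h.py <<'E'
P0=np.array([.5156,.2947,.1859]);U=np.array([.162,.987,0])
def arc(d,p0=P0):
    r=np.hypot(.205,.125);a=np.arctan2(.125,.205)+np.radians(d);return p0+U*(r*np.cos(a)-.205)+np.array([0,0,r*np.sin(a)-.125])
def where(ds):
    s,Rm=st();
    # nearest arc angle
    k=min(np.arange(-5,80,.25),key=lambda d:np.linalg.norm(arc(d)-s["ee_pos"]));print("arc angle",k,"off mm",((s["ee_pos"]-arc(k))*1000).round(1))
    p=s["ee_pos"]
    for d in ds: print(d,(Rm.T@(arc(d)-p)*100).round(2));p=arc(d)
    print("turn back",np.degrees(R.from_matrix(Rm.T@down(np.radians(80.7))).as_rotvec()).round(2))
E
python3 -m creep '[0,0,0,0,-0.6,-0.9,-1, 0,0,0,0,-0.6,-0.9,-1, 0,0,0,0,-0.6,-0.8,-1, 0,0,0,0,-0.6,-0.8,-1]'; python3 - <<'E'
from h import *
where([15,20,25,30])
c=cam("side");crop(c["img"],"s5",260,110,380,230,5)
E
```

```text
clock: 22.25
ee_pos: [0.5106, 0.2703, 0.2204]
eef_rot: [0.261, 3.129, 0.008]
wrist_force: [-0.1, -0.8, -8.7]
opening: 0.118
t 22.25 p [0.5106 0.2703 0.2204] 
R [[-0.986, 0.166, 0.002], [0.166, 0.986, 0.005], [-0.001, 0.005, -1.0]] F [-0.1 -0.8 -8.7] op 0.118 q [ 0.4   0.41  1.59  0.    1.13 -1.  ]
arc angle 10.25 off mm [-0.9  0.8 -0. ]
15 [-0.11 -1.44 -1.44]
20 [-0.01 -1.57 -1.39]
25 [-0.01 -1.69 -1.24]
30 [-0.01 -1.79 -1.09]
turn back [ 0.31  0.06 -0.25]
```

View pics/s5.png

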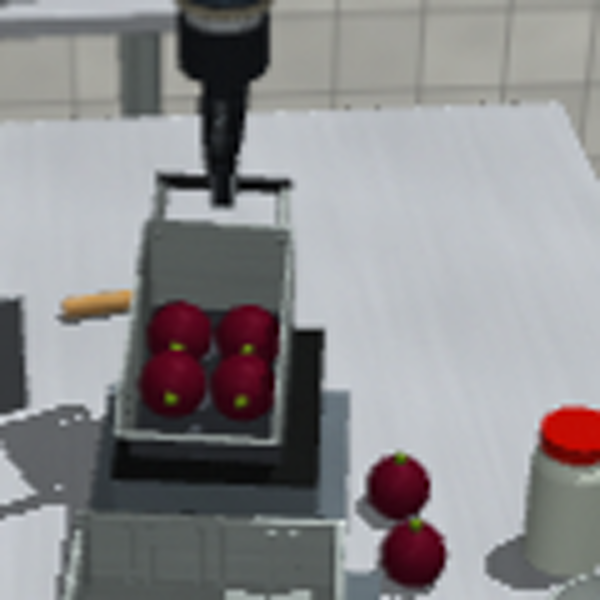

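The tub tilts about its edge with the beets aboard (8.7 N load). Continuing.

```bash
python3 -m creep '[0,0,0,0,-0.75,-0.75,-1, 0,0,0,0,-0.75,-0.75,-1, 0,0,0,0,-0.8,-0.7,-1, 0,0,0,0,-0.8,-0.7,-1,0,0,0,0,0,0,-1,0,0,0,0,0,0,-1]'; python3 - <<'E'
from h import *
where([25,30,35,40,45])
c=cam("side");crop(c["img"],"s6",260,110,380,230,5)
E
```

```text
clock: 23.05
ee_pos: [0.505, 0.2369, 0.2528]
eef_rot: [0.263, 3.128, 0.01]
wrist_force: [0.3, 3.4, -6.1]
opening: 0.118
t 23.05 p [0.505  0.2369 0.2528] 
R [[-0.986, 0.167, 0.003], [0.167, 0.986, 0.006], [-0.002, 0.007, -1.0]] F [ 0.3  3.4 -6.1] op 0.118 q [ 0.35  0.34  1.61  0.01  1.19 -1.05]
arc angle 21.25 off mm [-1.   0.7  1.1]
25 [-0.12 -1.32 -0.81]
30 [-0.01 -1.79 -1.09]
35 [-0.01 -1.87 -0.94]
40 [-0.01 -1.95 -0.77]
45 [-0.01 -2.01 -0.6 ]
turn back [ 0.39  0.12 -0.3 ]
```

View pics/s6.png

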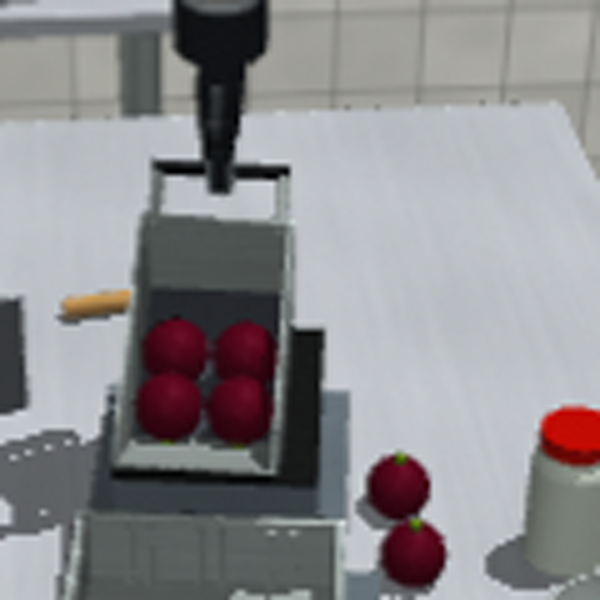

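At 21° the beets rest against the pour wall, still aboard. On towards pouring.

```bash
python3 -m creep '[0,0,0,0,-1,-0.65,-1, 0,0,0,0,-1,-0.6,-1, 0,0,0,0,-1,-0.5,-1, 0,0,0,0,-1,-0.5,-1,0,0,0,0,-1,-0.45,-1,0,0,0,0,-1,-0.4,-1]'; python3 - <<'E'
from h import *
where([40,45,50,55,60,65])
E
```

```text
clock: 23.85
ee_pos: [0.4958, 0.1802, 0.2869]
eef_rot: [0.258, 3.124, 0.023]
wrist_force: [-2.1, 5.6, -0.5]
opening: 0.113
t 23.85 p [0.4958 0.1802 0.2869] 
R [[-0.986, 0.164, 0.008], [0.164, 0.986, 0.014], [-0.006, 0.015, -1.0]] F [-2.1  5.6 -0.5] op 0.113 q [ 0.25  0.25  1.65  0.01  1.23 -1.16]
arc angle 37.25 off mm [-0.8  1.5  2.4]
40 [-0.1  -1.21 -0.17]
45 [-0.01 -2.   -0.61]
50 [-0.01 -2.05 -0.44]
55 [-0.01 -2.08 -0.25]
60 [-0.   -2.09 -0.07]
65 [-0.   -2.09  0.11]
turn back [ 0.86  0.35 -0.13]
```

```bash
python3 -m creep '[0.4,0,0,0,-1,-0.1,-1, 0.3,0,0,0,-1,-0.2,-1, 0,0,0,0,-1,-0.2,-1, 0,0,0,0,-1,-0.15,-1,0,0,0,0,-1,-0.1,-1,0,0,0,0,-1,-0.1,-1]'; python3 - <<'E'
from h import *
where([50,55,60,65])
c=cam("side");crop(c["img"],"s7",250,110,390,260,4)
E
```

```text
clock: 24.6
ee_pos: [0.4871, 0.1229, 0.3034]
eef_rot: [0.255, 3.115, 0.021]
wrist_force: [-3.1, 4.9, -1.3]
opening: 0.11
t 24.6 p [0.4871 0.1229 0.3034] 
R [[-0.987, 0.162, 0.017], [0.163, 0.987, 0.012], [-0.015, 0.015, -1.0]] F [-3.1  4.9 -1.3] op 0.11 q [ 0.15  0.18  1.69  0.01  1.25 -1.26]
arc angle 51.25 off mm [-0.3  0.1  4.3]
50 [-0.03  0.5   0.51]
55 [-0.   -2.08 -0.25]
60 [-0.   -2.09 -0.07]
65 [ 0.   -2.09  0.11]
turn back [ 0.85  0.86 -0.05]
```

View pics/s7.png

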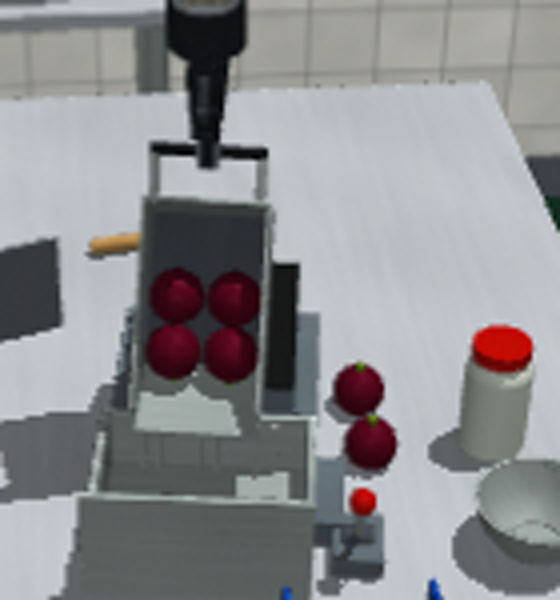

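At 51° the beets are about to roll. Going on slowly, letting z settle.

```bash
python3 -m creep '[0.4,0.4,0,0,-1,0.1,-1, 0.4,0.4,0,0,-1,0.1,-1, 0,0,0,0,-1,0.1,-1, 0,0,0,0,-1,0.1,-1,0,0,0,0,0,0,-1,0,0,0,0,0,0,-1]'; python3 - <<'E'
from h import *
where([60,65,70])
c=cam("side");crop(c["img"],"s8",250,110,390,260,4)
E
```

```text
clock: 25.4
ee_pos: [0.4811, 0.0824, 0.3044]
eef_rot: [0.255, 3.124, 0.004]
wrist_force: [-2.3, 3.2, 1.0]
opening: 0.116
t 25.4 p [0.4811 0.0824 0.3044] 
R [[-0.987, 0.162, 0.007], [0.162, 0.987, 0.002], [-0.007, 0.003, -1.0]] F [-2.3  3.2  1. ] op 0.116 q [ 0.07  0.16  1.71  0.    1.26 -1.34]
arc angle 61.0 off mm [ 0.3 -0.2  3.6]
60 [0.04 0.43 0.35]
65 [ 0.   -2.09  0.14]
70 [ 0.   -2.07  0.32]
turn back [ 0.16  0.39 -0.01]
```

View pics/s8.png

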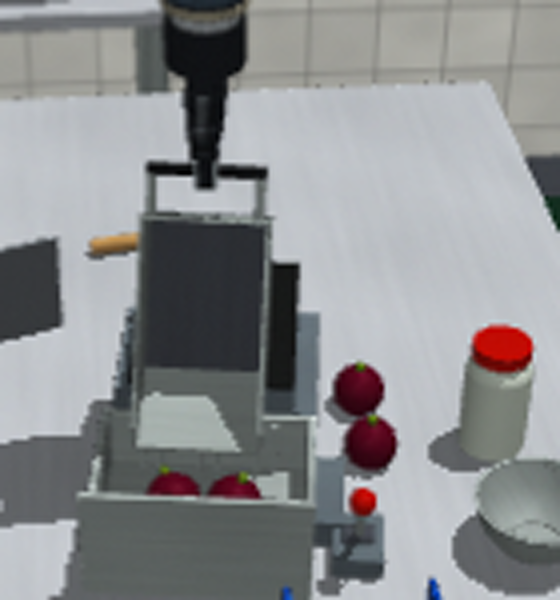

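The tub is empty at 61° and beets are in the pan. Rocking it back.

```bash
python3 - <<'E'
from h import *
where([57.5,55,52.5,50,47.5,45,42.5,40,35,30])
E
python3 -m creep '[0,0,0,0,1,0,-1, 0,0,0,0,1,0.05,-1, 0,0,0,0,1,0.1,-1, 0,0,0,0,1,0.15,-1,0,0,0,0,1,0.2,-1,0,0,0,0,1,0.25,-1]'; python3 - <<'E'
from h import *
where([40,35,30])
E
```

```text
t 25.45 p [0.4811 0.0824 0.3044] 
R [[-0.987, 0.162, 0.007], [0.162, 0.987, 0.002], [-0.007, 0.003, -1.0]] F [-3.1  4.5  1.3] op 0.111 q [ 0.07  0.16  1.71  0.    1.26 -1.34]
arc angle 61.0 off mm [ 0.3 -0.2  3.6]
57.5 [0.04 1.48 0.35]
55 [0.   1.05 0.05]
52.5 [0.   1.04 0.09]
50 [0.   1.04 0.14]
47.5 [0.   1.03 0.18]
45 [0.   1.02 0.23]
42.5 [0.   1.01 0.27]
40 [0.   1.   0.32]
35 [0.   1.95 0.76]
30 [0.01 1.88 0.93]
turn back [ 0.16  0.39 -0.01]
clock: 26.2
ee_pos: [0.4917, 0.1458, 0.2973]
eef_rot: [0.252, 3.123, -0.0]
wrist_force: [-0.2, -1.0, -6.0]
opening: 0.111
t 26.2 p [0.4917 0.1458 0.2973] 
R [[-0.987, 0.161, 0.008], [0.161, 0.987, -0.001], [-0.008, 0.001, -1.0]] F [-0.2 -1.  -6. ] op 0.111 q [ 0.2   0.22  1.67 -0.    1.25 -1.21]
arc angle 45.75 off mm [0.7 0.6 2.4]
40 [0.06 2.25 0.89]
35 [0.   1.95 0.76]
30 [0.   1.88 0.92]
turn back [0.03 0.47 0.06]
```

```bash
python3 -m creep '[0,0,0,0,1.05,0.35,-1, 0,0,0,0,1,0.45,-1, 0,0,0,0,1,0.45,-1, 0,0,0,0,1,0.5,-1,0,0,0,0,1,0.5,-1,0,0,0,0,1,0.6,-1]'; python3 - <<'E'
from h import *
where([25,20,15,10,5,0])
E
```

```text
clock: 26.95
ee_pos: [0.5031, 0.212, 0.2684]
eef_rot: [0.252, 3.12, 0.006]
wrist_force: [-1.8, 4.4, 0.5]
opening: 0.118
t 26.95 p [0.5031 0.212  0.2684] 
R [[-0.987, 0.16, 0.012], [0.16, 0.987, 0.003], [-0.011, 0.005, -1.0]] F [-1.8  4.4  0.5] op 0.118 q [ 0.31  0.3   1.63 -0.    1.2  -1.1 ]
arc angle 28.25 off mm [ 1.1 -0.2  0.4]
25 [0.12 1.15 0.77]
20 [0.01 1.69 1.24]
15 [0.01 1.57 1.39]
10 [0.01 1.44 1.52]
5 [0.02 1.31 1.64]
0 [0.02 1.16 1.74]
turn back [0.27 0.63 0.07]
```

```bash
python3 -m creep '[0.2,0.4,0,0,0.8,0.6,-1, 0,0,0,0,0.8,0.6,-1, 0,0,0,0,0.8,0.65,-1, 0,0,0,0,0.8,0.7,-1,0,0,0,0,0.75,0.7,-1,0,0,0,0,0.7,0.75,-1]'; python3 - <<'E'
from h import *
where([10,7.5,5,2.5,0])
E
```

```text
clock: 27.7
ee_pos: [0.512, 0.2633, 0.2257]
eef_rot: [0.253, 3.126, 0.006]
wrist_force: [-2.0, 3.0, -2.7]
opening: 0.112
t 27.7 p [0.512  0.2633 0.2257] 
R [[-0.987, 0.161, 0.006], [0.161, 0.987, 0.003], [-0.005, 0.004, -1.0]] F [-2.   3.  -2.7] op 0.112 q [ 0.39  0.4   1.59  0.    1.14 -1.02]
arc angle 12.25 off mm [ 1.5 -0.6 -0.8]
10 [0.16 0.67 0.62]
7.5 [0.   0.67 0.8 ]
5 [0.   0.64 0.83]
2.5 [0.   0.6  0.86]
0 [0.   0.56 0.88]
turn back [0.25 0.3  0.06]
```

```bash
python3 -m creep '[0,0,0,0,0.65,0.75,-1, 0,0,0,0,0.65,0.8,-1, 0,0,0,0,0.65,0.8,-1, 0,0,0,0,0.6,0.8,-1,0,0,0,0,0.5,0.6,-1,0,0,0,0,0,0,-1]'; python3 - <<'E'
from h import *
where([0])
c=cam("side");crop(c["img"],"s9",250,110,390,260,4)
E
```

```text
clock: 28.45
ee_pos: [0.5172, 0.295, 0.1846]
eef_rot: [0.253, 3.128, 0.002]
wrist_force: [-6.4, -4.8, 7.9]
opening: 0.117
t 28.45 p [0.5172 0.295  0.1846] 
R [[-0.987, 0.161, 0.004], [0.161, 0.987, 0.001], [-0.004, 0.001, -1.0]] F [-6.4 -4.8  7.9] op 0.117 q [ 0.44  0.48  1.58 -0.    1.08 -0.97]
arc angle -0.25 off mm [ 1.6 -0.2 -0.4]
0 [ 0.16 -0.06 -0.13]
turn back [0.07 0.22 0.05]
```

View pics/s9.png

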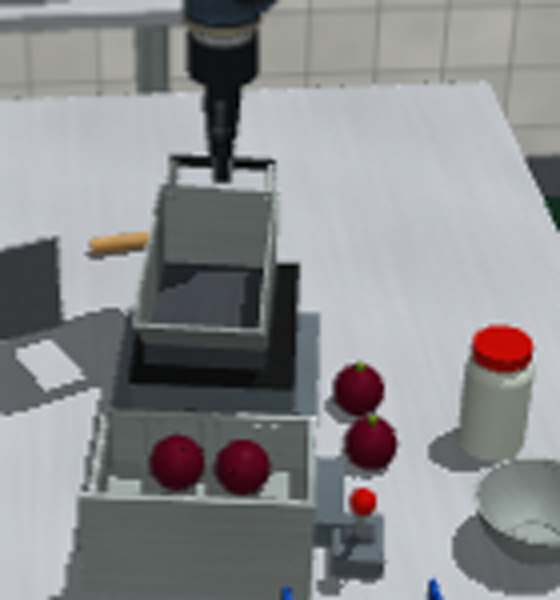

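The tub is back flat. Release and rise, then look at the pan and bench beets.

```bash
python3 -m creep '[0,0,0,0,0,0,-0.2, 0,0,0,0,0,0,-0.2, 0,0,0,0,0,-2,-0.2, 0,0,0,0,0,-4,-0.2,0,0,0,0,0,-5,-0.2,0,0,0,0,0,-2,-0.2]'; python3 - <<'E'
from h import *
st()
c=cam("top");crop(c["img"],"t5",190,90,450,290,3)
h=cv2.cvtColor(c["img"],cv2.COLOR_BGR2HSV)
for b,_ in blobs(h,((h[...,0]>165)|(h[...,0]<5))&(h[...,1]>150)&(h[...,2]>30)):
    print(b,onz(c,*b,.03)[:2].round(4))
E
```

```text
clock: 29.25
ee_pos: [0.5174, 0.2947, 0.3175]
eef_rot: [0.253, 3.127, 0.001]
wrist_force: [0.4, -0.1, -0.8]
opening: 0.397
t 29.25 p [0.5174 0.2947 0.3175] 
R [[-0.987, 0.161, 0.005], [0.161, 0.987, 0.0], [-0.004, 0.001, -1.0]] F [ 0.4 -0.1 -0.8] op 0.397 q [ 0.44  0.36  1.42 -0.    1.35 -0.97]
[289.6, 115.7] [0.8063 0.048 ]
[269.5, 159.1] [0.6463 0.1153]
[294.7, 160.3] [0.6441 0.0252]
[345.0, 169.1] [ 0.6165 -0.1547]
[305.3, 198.3] [ 0.509  -0.0159]
[335.2, 203.5] [ 0.4929 -0.122 ]
[301.9, 216.8] [ 0.4433 -0.0056]
[333.3, 221.2] [ 0.4304 -0.1165]
```

View pics/t5.png

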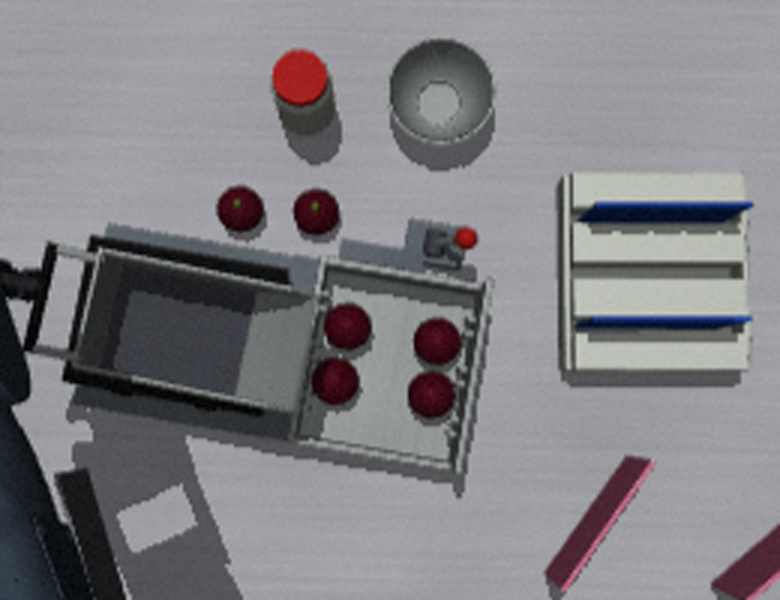

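Top view: four beets in the pan with open spots at the middles of the ±x sides, tub upright, both plates standing, two beets on the bench. Next, the bench beet at (0.646, 0.115).

```bash
python3 - <<'E'
from h import *
to([.646,.115,.2],down(np.radians(80.7)))
E
```

```text
t 29.3 p [0.5178 0.2949 0.3191] 
R [[-0.987, 0.161, 0.006], [0.161, 0.987, 0.001], [-0.006, 0.002, -1.0]] F [-0.2  0.2  2.9] op 0.398 q [ 0.44  0.36  1.42 -0.    1.36 -0.97]
shift cm [-15.47 -15.72  11.97] turn deg [0.12 0.35 0.05]
```

```bash
python3 -m creep '[0,0,0,-3.9,-3.9,0,0.8, 0,0,0,-3.9,-3.9,0,0.8, 0,0,0,-3.9,-3.9,2,0.8, 0,0,0,-3.9,-3.9,3,0.8,0,0,0,0,0,3,0.8,0,0,0,0,0,3,0.8,0,0,0,0,0,0,0.8]'; python3 - <<'E'
from h import *
to([.646,.115,.1],down(np.radians(80.7)))
c=cam("wrist");cv2.imwrite("pics/w10.png",c["img"])
h=cv2.cvtColor(c["img"],cv2.COLOR_BGR2HSV)
for b,s in blobs(h,((h[...,0]>165)|(h[...,0]<5))&(h[...,1]>120)&(h[...,2]>30),150):
    print(b,s,onz(c,*b,.024)[:2].round(4))
E
```

```text
clock: 30.18
ee_pos: [0.6513, 0.1115, 0.2034]
eef_rot: [0.251, 3.124, 0.004]
wrist_force: [-0.1, 0.1, 1.1]
opening: 0.902
t 30.18 p [0.6513 0.1115 0.2034] 
R [[-0.987, 0.16, 0.008], [0.16, 0.987, 0.002], [-0.007, 0.003, -1.0]] F [-0.1  0.1  1.1] op 0.902 q [ 0.1   0.58  1.37  0.    1.19 -1.31]
shift cm [ 0.65  0.23 10.34] turn deg [0.18 0.41 0.11]
[36.5, 6.1] [1, 0, 66, 16, 751] [ 0.4473 -0.1214]
[44.0, 54.4] [8, 24, 73, 64, 3410] [ 0.4863 -0.1332]
[158.0, 69.6] [132, 56, 54, 30, 983] [ 0.5158 -0.0291]
[15.4, 193.2] [0, 179, 35, 28, 771] [ 0.6143 -0.2275]
[266.1, 332.1] [235, 310, 65, 50, 2134] [0.8501 0.0076]
```

View pics/w10.png

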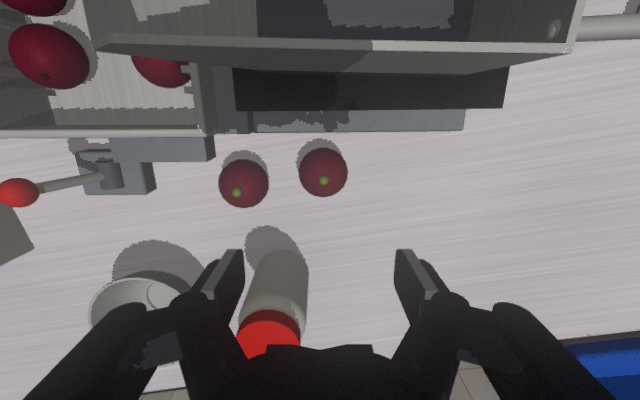

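```bash
python3 - <<'E'
from h import *
c=cam("wrist")
print(onz(c,323,173,.025)[:2],onz(c,243,183,.025)[:2]); st()
E
```

```text
[0.64763474 0.11733389] [0.64461001 0.0261814 ]
t 30.27 p [0.6526 0.1119 0.2067] 
R [[-0.987, 0.159, 0.013], [0.159, 0.987, 0.003], [-0.012, 0.005, -1.0]] F [ 1.  -0.2  0.3] op 0.899 q [ 0.1   0.57  1.37  0.    1.19 -1.31]
```

```bash
python3 -m creep '[0.3,0.6,0,0.6,0.36,3,0.8, 0,0,0,0,0,4,0.8, 0,0,0,0,0,4,0.8, 0,0,0,0,0,3,0.8,0,0,0,0,0,0,0.8]'; python3 - <<'E'
from h import *
to([.647,.1165,.003],down(np.radians(80.7)))
E
```

```text
clock: 30.9
ee_pos: [0.6535, 0.1189, 0.073]
eef_rot: [0.246, 3.115, 0.003]
wrist_force: [-0.0, 0.6, 1.2]
opening: 0.9
t 30.9 p [0.6535 0.1189 0.073 ] 
R [[-0.987, 0.157, 0.017], [0.157, 0.988, 0.001], [-0.017, 0.003, -1.0]] F [-0.   0.6  1.2] op 0.9 q [ 0.11  0.73  1.46 -0.    0.94 -1.3 ]
shift cm [ 0.73 -0.36  6.99] turn deg [0.2  0.97 0.27]
```

```bash
python3 -m creep '[0.2,0.9,0.2,0.6,-0.3,2,0.8, 0,0.2,0,0.1,-0.05,2.5,0.8, 0,0,0,0,0,1.5,0.8,0,0,0,0,0,0,0.8]'; python3 - <<'E'
from h import *
to([.647,.1165,.003],down(np.radians(80.7)))
E
```

```text
clock: 31.4
ee_pos: [0.6481, 0.1169, 0.0129]
eef_rot: [0.253, 3.13, 0.002]
wrist_force: [0.5, -0.5, 0.2]
opening: 0.9
t 31.4 p [0.6481 0.1169 0.0129] 
R [[-0.987, 0.16, 0.002], [0.16, 0.987, 0.001], [-0.002, 0.001, -1.0]] F [ 0.5 -0.5  0.2] op 0.9 q [ 0.11  0.81  1.48  0.    0.85 -1.3 ]
shift cm [ 0.11 -0.06  0.99] turn deg [0.07 0.09 0.07]
```

```bash
python3 -m creep '[0,0,0,0.1,0,0.8,0.8, 0,0,0,0,0,0,-1, 0,0,0,0,0,0,-1,0,0,0,0,0,0,-1,0,0,0,0,0,0,-1]'; python3 -m creep '[0,0,0,0,0,-2,-1,0,0,0,0,0,-4,-1, 0,0,0,0,0,-4,-1, 0,0,0,0,0,-5,-1,0,0,0,0,0,-4,-1,0,0,0,0,0,0,-1]'; python3 - <<'E'
from h import *
c=np.array([.4637,-.0655]);ex=np.array([.988,-.152])
print(c+.068*ex,c-.068*ex)
to([*(c-.068*ex),.2],down(np.radians(80.7)))
c=cam("wrist");cv2.imwrite("pics/w11.png",c["img"])
E
```

```text
clock: 32.02
ee_pos: [0.6485, 0.1172, 0.0065]
eef_rot: [0.252, 3.126, 0.003]
wrist_force: [-1.2, -0.6, -0.2]
opening: 0.621
clock: 32.78
ee_pos: [0.6475, 0.117, 0.2098]
eef_rot: [0.252, 3.122, 0.004]
wrist_force: [-0.6, -0.1, -1.1]
opening: 0.62
[ 0.530884 -0.075836] [ 0.396516 -0.055164]
t 32.77 p [0.6475 0.117  0.2098] 
R [[-0.987, 0.16, 0.01], [0.16, 0.987, 0.002], [-0.009, 0.003, -1.0]] F [-0.6 -0.1 -1.1] op 0.62 q [ 0.11  0.56  1.38  0.    1.19 -1.3 ]
shift cm [ 22.03 -21.02   0.7 ] turn deg [0.19 0.52 0.08]
```

View pics/w11.png

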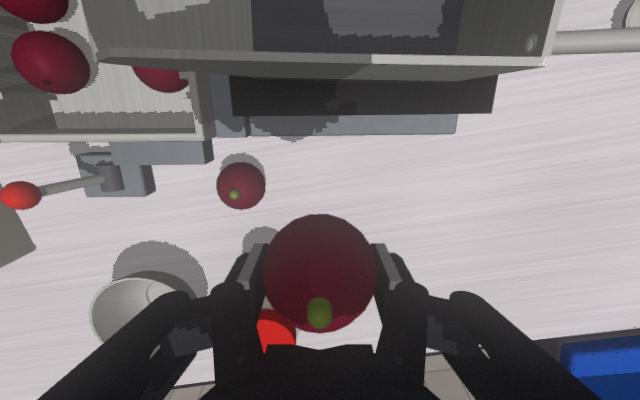

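Beet held. Moving it over the pan's -x side spot.

```bash
python3 -m creep '[0,0.4,0,0,-5.2,-0.8,-1,0,0,0,0,-5.2,-0.8,-1, 0,0,0,0,-5.2,-0.8,-1, 0,0,0,0,-5.2,0,-1,0,0,0,5.5,0,0,-1,0,0,0,5.5,0,0,-1,0,0,0,5.5,0,0,-1,0,0,0,5.5,0,0,-1]'; python3 - <<'E'
from h import *
to([.3965,-.0552,.1],down(np.radians(80.7)))
c=cam("wrist");cv2.imwrite("pics/w12.png",c["img"])
E
```

```text
clock: 33.83
ee_pos: [0.3857, -0.0585, 0.2253]
eef_rot: [-0.251, -3.116, -0.006]
wrist_force: [-0.1, -0.5, 0.2]
opening: 0.62
t 33.83 p [ 0.3857 -0.0585  0.2253] 
R [[-0.987, 0.16, -0.015], [0.16, 0.987, 0.005], [0.015, 0.003, -1.0]] F [-0.1 -0.5  0.2] op 0.62 q [-0.27  0.07  2.03  0.    1.06 -1.68]
shift cm [-1.2   0.46 12.51] turn deg [ 0.15 -0.89  0.08]
```

View pics/w12.png

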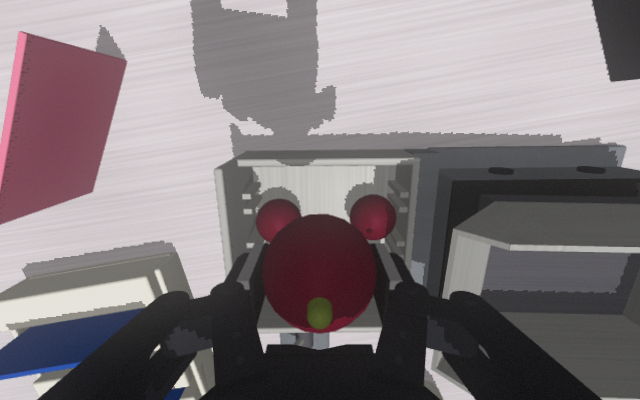

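```bash
python3 -m creep '[0,-0.8,0,-1.1,0.4,3,-1,0,0,0,0,0,4,-1, 0,0,0,0,0,4,-1, 0,0,0,0,0,3,-1,0,0,0,0,0,0,-1]'; python3 - <<'E'
from h import *
to([.3965,-.0552,.06],down(np.radians(80.7)))
E
```

```text
clock: 34.5
ee_pos: [0.3853, -0.0529, 0.0788]
eef_rot: [-0.252, -3.121, -0.007]
wrist_force: [-1.0, 0.3, -0.8]
opening: 0.619
t 34.5 p [ 0.3853 -0.0529  0.0788] 
R [[-0.987, 0.16, -0.01], [0.16, 0.987, 0.005], [0.011, 0.004, -1.0]] F [-1.   0.3 -0.8] op 0.619 q [-0.26  0.33  2.17  0.    0.65 -1.67]
shift cm [-1.16 -0.06  1.87] turn deg [ 0.2  -0.63  0.08]
```

```bash
python3 -m creep '[0,-0.7,0,-1.2,0,0,-1,0,-0.3,0,-0.2,0,1,-1, 0,0,0,0,0,0.8,-1,0,0,0,0,0,0,-1]'; python3 - <<'E'
from h import *
to([.3965,-.0552,.06],down(np.radians(80.7)))
c=cam("side");crop(c["img"],"s10",230,150,390,300,4)
E
```

```text
clock: 35.0
ee_pos: [0.4017, -0.0555, 0.0619]
eef_rot: [0.251, 3.12, 0.004]
wrist_force: [-0.3, -0.1, -2.0]
opening: 0.62
t 35.0 p [ 0.4017 -0.0555  0.0619] 
R [[-0.987, 0.16, 0.012], [0.16, 0.987, 0.001], [-0.011, 0.003, -1.0]] F [-0.3 -0.1 -2. ] op 0.62 q [-0.26  0.39  2.15  0.01  0.59 -1.67]
shift cm [ 0.52 -0.05  0.18] turn deg [0.19 0.65 0.09]
```

View pics/s10.png

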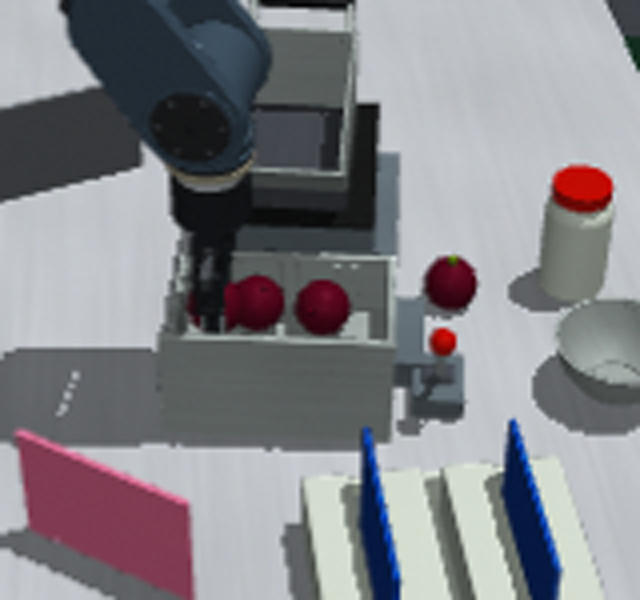

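```bash
python3 -m creep '[0,0.4,0,0.4,0,1.3,-1,0,0,0,0,0,0,-1,0,0,0,0,0,0,0.6,0,0,0,0,0,0,0.6,0,0,0,0,0,-2,0.6, 0,0,0,0,0,-5,0.6,0,0,0,0,0,-6,0.6,0,0,0,0,0,-5,0.6]'; python3 -m creep '[0,0,0,-5.5,0,0,0.8,0,0,0,-5.5,0,0,0.8,0,0,0,-5.5,0,0,0.8,0,0,0,-5.5,0,0,0.8,0,0,0,-4,0,0,0.8]'; python3 - <<'E'
from h import *
to([.645,.025,.2],down(np.radians(80.7)))
c=cam("top");crop(c["img"],"t6",190,90,450,290,3)
E
```

```text
clock: 36.05
ee_pos: [0.3954, -0.055, 0.2317]
eef_rot: [-0.253, -3.131, -0.006]
wrist_force: [2.0, -1.0, -0.8]
opening: 0.802
clock: 36.67
ee_pos: [0.6599, -0.0979, 0.2428]
eef_rot: [0.251, 3.116, 0.002]
wrist_force: [0.9, -0.5, 0.8]
opening: 0.898
t 36.67 p [ 0.6599 -0.0979  0.2428] 
R [[-0.987, 0.16, 0.015], [0.16, 0.987, -0.0], [-0.015, 0.002, -1.0]] F [ 0.9 -0.5  0.8] op 0.898 q [-0.22  0.55  1.32  0.    1.26 -1.63]
shift cm [ 3.51 11.88  4.25] turn deg [0.13 0.86 0.08]
```

View pics/t6.png

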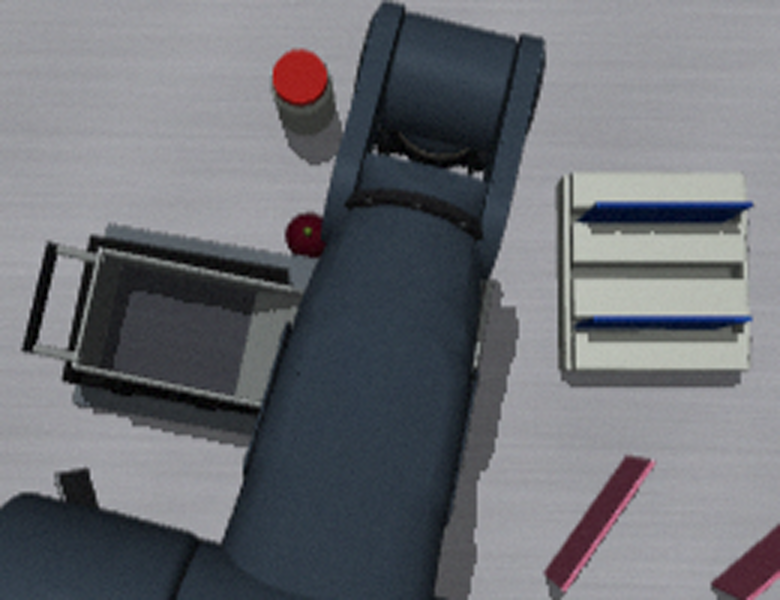

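The second beet has been knocked aside, now at crop (305,235) next to the flange. Re-measuring it from above.

```bash
python3 -m creep '[0,0.8,0,1.5,4.5,0.5,0.8,0,0,0,1.5,4.5,0.5,0.8,0,0,0,0.7,3,0.5,0.8,0,0,0,0,0,0,0.8]'; python3 - <<'E'
from h import *
c=cam("top");print(onz(c,190+305/3,90+235/3,.025)[:2])
st()
c=cam("wrist");cv2.imwrite("pics/w13.png",c["img"])
E
```

```text
clock: 37.22
ee_pos: [0.6458, 0.0287, 0.2256]
eef_rot: [0.255, 3.13, 0.003]
wrist_force: [-0.3, -0.5, 0.5]
opening: 0.903
[0.61567424 0.03557835]
t 37.27 p [0.6461 0.0276 0.2259] 
R [[-0.987, 0.163, 0.002], [0.163, 0.987, 0.002], [-0.001, 0.002, -1.0]] F [ 0.8 -0.8 -0.2] op 0.899 q [-0.03  0.53  1.39  0.    1.22 -1.44]
```

View pics/w13.png

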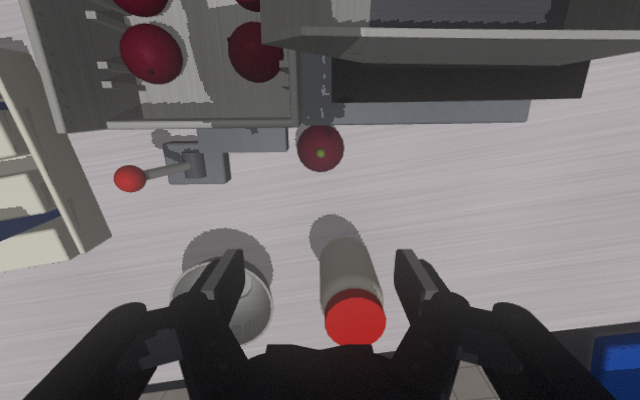

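```bash
python3 - <<'E'
from h import *
c=cam("wrist")
p=onz(c,320,147,.025)[:2];print(p)
q=p-np.array([.4637,-.0655]);print("local",q@[.988,-.152],q@[.152,.988])
for n,a,z in [("switch base corner R",(228,181),0.01),("strip left of beet",(287,150),.012),("flange edge",(400,125),.012),("flange top right",(528,121),.012)]:
  g=onz(c,*a,z)[:2]-np.array([.4637,-.0655]);print(n,g@[.988,-.152],g@[.152,.988])
to([*p,.12],down(np.radians(80.7)))
E
```

```text
[0.61411475 0.03313045]
local 0.13361794595888482 0.12030992958229828
switch base corner R 0.1767419566054854 0.004530948140775109
strip left of beet 0.13852285392728841 0.08043494281999641
flange edge 0.11084790570879986 0.2147632684942484
flange top right 0.10857709762630992 0.3631275439750977
t 37.38 p [0.6464 0.0261 0.2262] 
R [[-0.986, 0.165, 0.002], [0.165, 0.986, 0.002], [-0.002, 0.002, -1.0]] F [-0.  -0.6 -0.5] op 0.898 q [-0.03  0.53  1.39  0.    1.22 -1.44]
shift cm [ 3.32  0.15 10.61] turn deg [ 0.11  0.12 -0.17]
```

```bash
python3 -m creep '[0,0,-0.2,1.6,0.1,2,0.7,0,0,0,1.5,0,3,0.7,0,0,0,0,0,4,0.7,0,0,0,0,0,3,0.7,0,0,0,0,0,0,0.7]'; python3 - <<'E'
from h import *
to([.614,.033,.01],down(np.radians(80.7)))
c=cam("wrist");cv2.imwrite("pics/w14.png",c["img"])
E
```

```text
clock: 38.0
ee_pos: [0.6173, 0.0261, 0.105]
eef_rot: [0.264, 3.124, 0.002]
wrist_force: [0.6, -0.2, 0.9]
opening: 0.852
t 38.0 p [0.6173 0.0261 0.105 ] 
R [[-0.986, 0.168, 0.007], [0.168, 0.986, 0.001], [-0.006, 0.002, -1.0]] F [ 0.6 -0.2  0.9] op 0.852 q [-0.03  0.61  1.57  0.    0.95 -1.44]
shift cm [0.5  0.61 9.5 ] turn deg [ 0.1   0.37 -0.36]
```

View pics/w14.png

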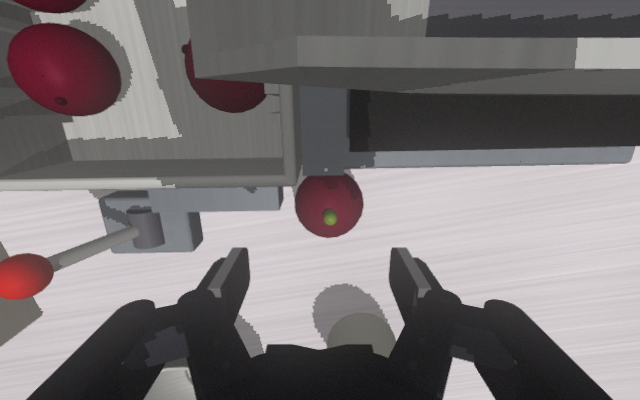

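```bash
python3 - <<'E'
from h import *
c=cam("wrist")
p=onz(c,329,203,.024)[:2];print(p)
to([*p,.05],down(np.radians(80.7)))
E
```

```text
[0.61611962 0.0344402 ]
t 38.1 p [0.6188 0.0263 0.1076] 
R [[-0.986, 0.167, 0.011], [0.168, 0.986, 0.001], [-0.011, 0.002, -1.0]] F [ 1.  -0.2  1. ] op 0.851 q [-0.03  0.61  1.57  0.    0.95 -1.44]
shift cm [0.46 0.74 5.76] turn deg [ 0.13  0.62 -0.34]
```

```bash
python3 -m creep '[0.1,0.6,-0.3,0.45,0.75,1,0.7,0,0.2,0,0,0,2.5,0.7,0,0,0,0,0,2,0.7,0,0,0,0,0,0,0.7]'; python3 - <<'E'
from h import *
to([.6155,.0342,.01],down(np.radians(80.7)))
E
```

```text
clock: 38.6
ee_pos: [0.6176, 0.0354, 0.0542]
eef_rot: [0.255, 3.129, 0.002]
wrist_force: [-0.4, -1.1, -0.1]
opening: 0.849
t 38.6 p [0.6176 0.0354 0.0542] 
R [[-0.987, 0.162, 0.002], [0.162, 0.987, 0.001], [-0.002, 0.001, -1.0]] F [-0.4 -1.1 -0.1] op 0.849 q [-0.02  0.69  1.59  0.    0.86 -1.43]
shift cm [ 0.2  -0.16  4.42] turn deg [ 0.08  0.1  -0.01]
```

```bash
python3 -m creep '[0,0.1,0,0.2,-0.1,1.8,0.7,0,0,0,0,0,1.6,0.7,0,0,0,0,0,1,0.7,0,0,0,0,0,0,0.7]'; python3 - <<'E'
from h import *
to([.6155,.0342,.01],down(np.radians(80.7)))
E
```

```text
clock: 39.1
ee_pos: [0.6159, 0.0349, 0.0081]
eef_rot: [0.255, 3.13, 0.002]
wrist_force: [-0.5, 0.3, 0.4]
opening: 0.848
t 39.1 p [0.6159 0.0349 0.0081] 
R [[-0.987, 0.162, 0.001], [0.162, 0.987, 0.001], [-0.001, 0.002, -1.0]] F [-0.5  0.3  0.4] op 0.848 q [-0.02  0.76  1.6   0.    0.78 -1.43]
shift cm [ 0.03 -0.07 -0.19] turn deg [ 0.09  0.06 -0.01]
```

```bash
python3 -m creep '[0,0,0,0,0,0,-1, 0,0,0,0,0,0,-1,0,0,0,0,0,0,-1,0,0,0,0,0,0,-1,0,0,0,0,0,-2,-1,0,0,0,-0.5,0,-4,-1,0,0,0,-0.5,0,-4,-1,0,0,0,-0.5,0,-4,-1]';python3 -m creep '[0,0,0,0,0,-4,-1,0,0,0,0,0,-3,-1,0,0,0,0,0,0,-1]'; python3 - <<'E'
from h import *
to([.531,-.0758,.2],down(np.radians(80.7)))
c=cam("wrist");cv2.imwrite("pics/w15.png",c["img"])
E
```

```text
clock: 40.1
ee_pos: [0.63, 0.0322, 0.1548]
eef_rot: [-0.255, -3.131, -0.002]
wrist_force: [-0.4, 0.2, -1.0]
opening: 0.619
clock: 40.48
ee_pos: [0.6311, 0.0321, 0.235]
eef_rot: [0.254, 3.122, 0.003]
wrist_force: [-0.2, 0.4, -1.3]
opening: 0.621
t 40.48 p [0.6311 0.0321 0.235 ] 
R [[-0.987, 0.162, 0.009], [0.162, 0.987, 0.001], [-0.009, 0.003, -1.0]] F [-0.2  0.4 -1.3] op 0.621 q [-0.02  0.49  1.43  0.    1.21 -1.43]
shift cm [  8.16 -12.27   3.4 ] turn deg [ 0.15  0.51 -0.  ]
```

View pics/w15.png

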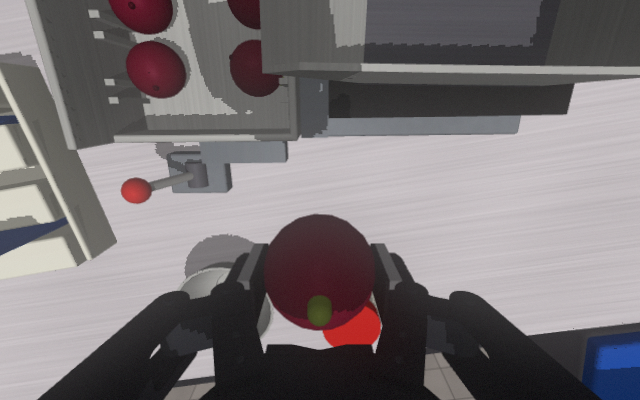

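```bash
python3 -m creep '[0.1,0.4,0,0,-6,0,-1,0,0,0,0,-6,0,-1,0,0,0,4,-0.2,0,-1,0,0,0,3.8,0,1,-1,0,0,0,0,0,0,-1]'; python3 - <<'E'
from h import *
to([.531,-.0758,.1],down(np.radians(80.7)))
c=cam("top");crop(c["img"],"t7",270,150,370,260,5)
c=cam("wrist");cv2.imwrite("pics/w16.png",c["img"])
E
```

```text
clock: 41.15
ee_pos: [0.5273, -0.0783, 0.2168]
eef_rot: [-0.253, -3.12, -0.003]
wrist_force: [0.4, -0.3, -0.5]
opening: 0.616
t 41.15 p [ 0.5273 -0.0783  0.2168] 
R [[-0.987, 0.161, -0.011], [0.161, 0.987, 0.003], [0.011, 0.001, -1.0]] F [ 0.4 -0.3 -0.5] op 0.616 q [-0.23  0.34  1.7   0.    1.11 -1.64]
shift cm [-0.46  0.3  11.67] turn deg [ 0.06 -0.64  0.02]
```

View pics/w16.png

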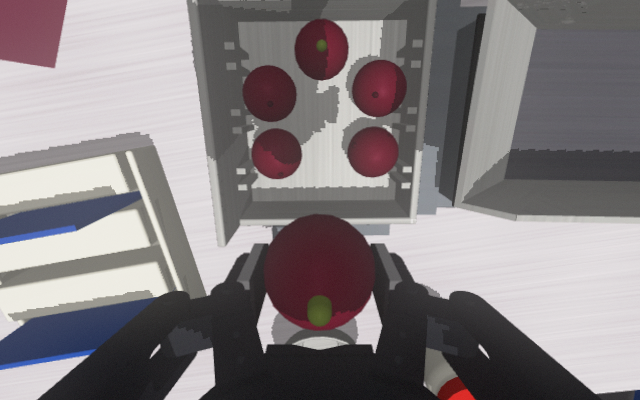

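Five beets are in the pan and the near +x spot is free. Descending there.

```bash
python3 -m creep '[0,-0.6,0,-0.45,0.2,3,-1,0,0,0,0,0,4,-1,0,0,0,0,0,4,-1,0,0,0,0,0,3,-1,0,0,0,0,0,0,-1]'; python3 - <<'E'
from h import *
to([.531,-.0758,.05],down(np.radians(80.7)))
E
```

```text
clock: 41.88
ee_pos: [0.5401, -0.0774, 0.0735]
eef_rot: [0.251, 3.125, 0.0]
wrist_force: [-1.1, -1.2, -1.3]
opening: 0.619
t 41.88 p [ 0.5401 -0.0774  0.0735] 
R [[-0.987, 0.159, 0.007], [0.159, 0.987, -0.0], [-0.007, 0.001, -1.0]] F [-1.1 -1.2 -1.3] op 0.619 q [-0.23  0.55  1.79  0.    0.79 -1.64]
shift cm [0.94 0.01 2.34] turn deg [0.04 0.39 0.12]
```

```bash
python3 -m creep '[0,0.4,0,0.9,0,0.3,-1,0,0,0,0,0,1.5,-1,0,0,0,0,0,0.5,-1,0,0,0,0,0,0,-1]'; python3 - <<'E'
from h import *
to([.531,-.0758,.05],down(np.radians(80.7)))
E
```

```text
clock: 42.38
ee_pos: [0.5329, -0.0762, 0.0517]
eef_rot: [0.251, 3.128, 0.0]
wrist_force: [0.3, 0.0, -0.9]
opening: 0.622
t 42.38 p [ 0.5329 -0.0762  0.0517] 
R [[-0.987, 0.159, 0.004], [0.159, 0.987, -0.0], [-0.004, 0.0, -1.0]] F [ 0.3  0.  -0.9] op 0.622 q [-0.23  0.58  1.81  0.    0.74 -1.64]
shift cm [0.19 0.01 0.17] turn deg [0.02 0.22 0.14]
```

```bash
python3 -m creep '[0,0,0,0.1,0,0.2,-1,0,0,0,0,0,0,0.6,0,0,0,0,0,0,0.6,0,0,0,0,0,-2,0.6, 0,0,0,0,0,-5,0.6,0,0,0,0,0,-6,0.6,0,0,0,0,0,-5,0.6]'; python3 -m creep '[0,0,0,0,-5.5,0,-1,0,0,0,0,-5.5,0,-1,0,0,0,0,-5.5,0,-1,0,0,0,0,-5.5,0,-1,0,0,0,0,0,0,-1]'; python3 - <<'E'
from h import *
st()
c=cam("top");crop(c["img"],"t8",190,90,450,290,3)
s=cam("side");crop(s["img"],"s11",230,130,390,300,3.5)
h=cv2.cvtColor(c["img"],cv2.COLOR_BGR2HSV)
for b,_ in blobs(h,((h[...,0]>165)|(h[...,0]<5))&(h[...,1]>150)&(h[...,2]>30)):
    q=onz(c,*b,.03)[:2];q-=[.4637,-.0655];print(b,"local",(q@[.988,-.152]).round(3),(q@[.152,.988]).round(3))
E
```

```text
clock: 43.25
ee_pos: [0.53, -0.0758, 0.2328]
eef_rot: [-0.251, -3.131, -0.001]
wrist_force: [0.8, 0.7, -1.0]
opening: 0.801
clock: 43.88
ee_pos: [0.4961, -0.2997, 0.2393]
eef_rot: [0.246, 3.121, -0.004]
wrist_force: [-0.0, 0.7, -0.4]
opening: 0.0
t 43.88 p [ 0.4961 -0.2997  0.2393] 
R [[-0.988, 0.157, 0.01], [0.157, 0.988, -0.004], [-0.011, -0.002, -1.0]] F [-0.   0.7 -0.4] op 0.0 q [-0.63  0.39  1.57  0.    1.17 -2.04]
[289.6, 115.6] local 0.322 0.164
[345.0, 169.1] local 0.165 -0.065
[322.7, 192.1] local 0.07 -0.001
[305.3, 198.2] local 0.038 0.056
[335.2, 203.4] local 0.038 -0.051
[302.0, 216.9] local -0.03 0.056
[333.3, 221.1] local -0.025 -0.055
[315.9, 230.4] local -0.068 -0.001
```

View pics/t8.png

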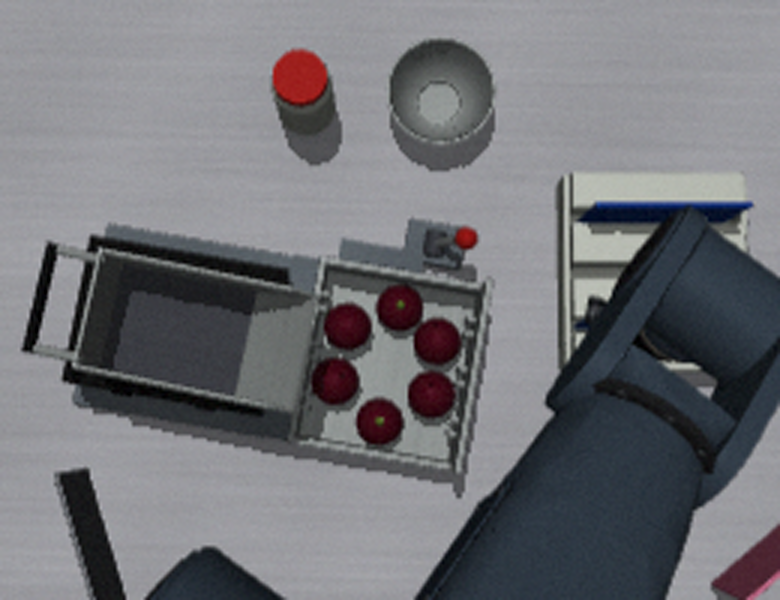

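View pics/s11.png

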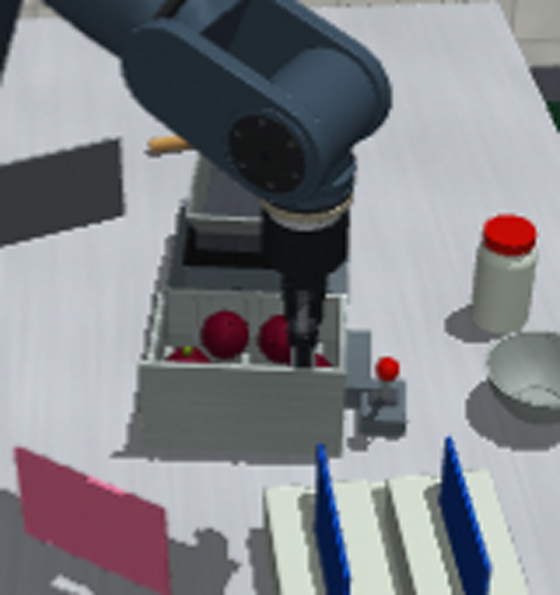

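All six beets are in the pan (local |x|≤0.07, |y|≤0.056), tub upright, plates standing. Now the switch: shut fingers behind the knob on its -y side.

```bash
python3 - <<'E'
from h import *
c=cam("top");s=cam("side")
print(tri(ray(c,345.0,169.1),ray(s,340.3,235.0)))
to([.595,-.215,.16],down(np.radians(81.2)))
E
```

```text
[ 0.60524314 -0.14905318  0.09728645]
t 44.08 p [ 0.4972 -0.2956  0.2394] 
R [[-0.988, 0.152, 0.01], [0.152, 0.988, -0.003], [-0.01, -0.001, -1.0]] F [0.7 0.7 0.3] op -0.003 q [-0.62  0.39  1.57  0.    1.17 -2.04]
shift cm [-8.35  9.47  8.02] turn deg [-0.07  0.59  0.05]
```

```bash
python3 -m creep '[0,0.6,0,-4.1,4.7,0,-1,0,0,0,-4.1,4.7,0,-1,0,0,0,0,0,3,-1,0,0,0,0,0,4,-1,0,0,0,0,0,0,-1]'; python3 - <<'E'
from h import *
to([.595,-.215,.085],down(np.radians(81.2)))
c=cam("wrist");cv2.imwrite("pics/w17.png",c["img"])
E
```

```text
clock: 44.7
ee_pos: [0.5966, -0.2062, 0.1697]
eef_rot: [0.227, 3.132, -0.003]
wrist_force: [-0.9, -0.4, 0.4]
opening: 0.001
t 44.7 p [ 0.5966 -0.2062  0.1697] 
R [[-0.99, 0.144, 0.001], [0.144, 0.99, -0.002], [-0.002, -0.001, -1.0]] F [-0.9 -0.4  0.4] op 0.001 q [-0.41  0.56  1.49 -0.    1.09 -1.83]
shift cm [ 0.05 -0.89  8.47] turn deg [-0.09  0.1   0.49]
```

View pics/w17.png

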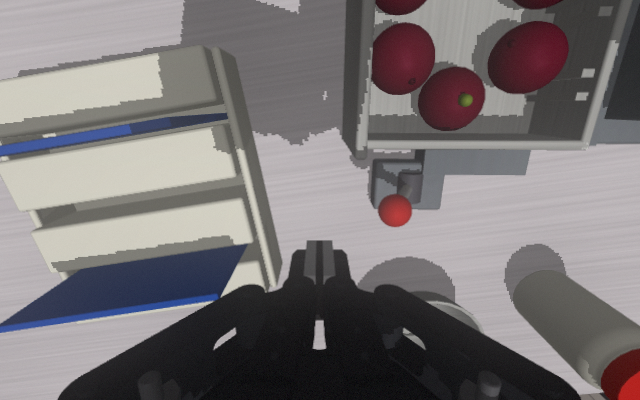

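```bash
python3 -m creep '[0,0,0.4,0,-0.8,3,-1,0,0,0,0,0,3.5,-1,0,0,0,0,0,2,-1,0,0,0,0,0,0,-1]'; python3 - <<'E'
from h import *
c=cam("wrist");cv2.imwrite("pics/w18.png",c["img"])
h=cv2.cvtColor(c["img"],cv2.COLOR_BGR2HSV)
for b,s in blobs(h,((h[...,0]>170)|(h[...,0]<5))&(h[...,1]>180)&(h[...,2]>120),100): print(b,s,onz(c,*b,.093))
to([.605,-.15,.085],down(np.radians(81.2)))
E
```

```text
clock: 45.25
ee_pos: [0.6012, -0.2157, 0.0937]
eef_rot: [0.236, 3.117, -0.01]
wrist_force: [0.6, 0.1, 1.3]
opening: 0.001
t 45.3 p [ 0.6018 -0.2159  0.0947] 
R [[-0.988, 0.15, 0.017], [0.15, 0.989, -0.009], [-0.018, -0.006, -1.0]] F [-0.4 -0.3  0.2] op 0.001 q [-0.42  0.66  1.53 -0.    0.94 -1.84]
shift cm [0.69 6.57 0.91] turn deg [-0.34  1.05  0.16]
```

View pics/w18.png

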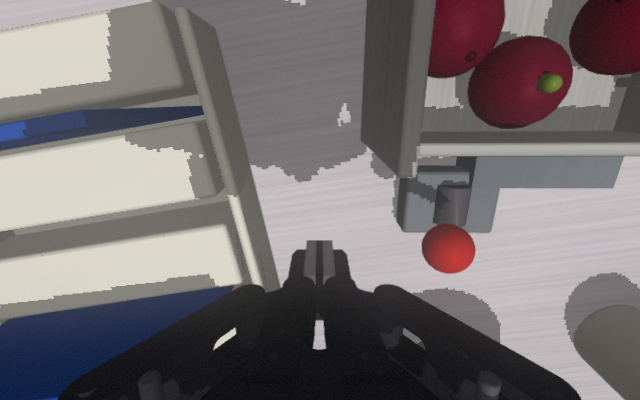

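```bash
python3 - <<'E'
from h import *
c=cam("wrist");p=onz(c,448,248,.093);print(p)
to(p,down(np.radians(81.2)))
E
```

```text
[ 0.60638489 -0.14676113  0.093     ]
t 45.35 p [ 0.602  -0.2161  0.095 ] 
R [[-0.988, 0.15, 0.018], [0.15, 0.989, -0.009], [-0.019, -0.006, -1.0]] F [-0.1 -0.   0.8] op -0.002 q [-0.42  0.66  1.53 -0.    0.94 -1.84]
shift cm [0.61 6.92 0.15] turn deg [-0.35  1.09  0.15]
```

```bash
python3 -m creep '[-0.3,1,0,0.5,1,1,-1,0,0,0,0,2,0,-1,0,0,0,0,1.5,0,-1,0,0,0,0,1.5,0,-1,0,0,0,0,1.5,0,-1]'; python3 - <<'E'
from h import *
c=cam("wrist");cv2.imwrite("pics/w19.png",c["img"])
to([.6155,-.099,.085],down(np.radians(81.2)))
E
```

```text
clock: 45.98
ee_pos: [0.6103, -0.1367, 0.0873]
eef_rot: [0.236, 3.128, -0.003]
wrist_force: [-0.5, -0.5, 0.8]
opening: -0.001
t 46.02 p [ 0.6104 -0.135   0.0872] 
R [[-0.989, 0.149, 0.004], [0.149, 0.989, -0.002], [-0.005, -0.001, -1.0]] F [ 1.1  2.9 -0.1] op 0.003 q [-0.29  0.65  1.56 -0.    0.93 -1.71]
shift cm [0.04 3.64 0.22] turn deg [-0.07  0.26  0.21]
```

View pics/w19.png

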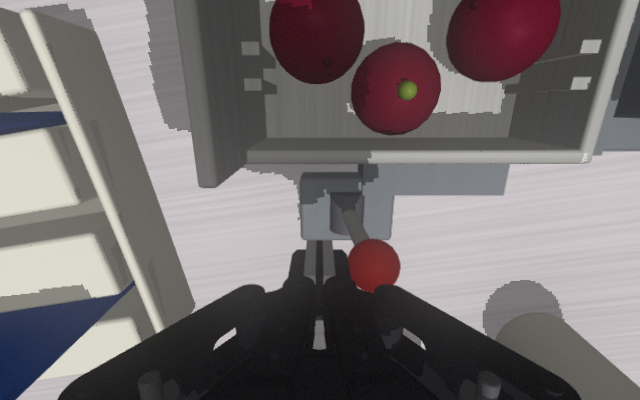

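The knob is moving ahead of the fingers. Pushing on.

```bash
python3 -m creep '[0,0.2,0.2,0,1.2,0.1,-1,0,0,0,0,1,0,-1,0,0,0,0,1,0,-1,0,0,0,0,0,0,-1]'; python3 - <<'E'
from h import *
c=cam("wrist");cv2.imwrite("pics/w20.png",c["img"])
c=cam("top");crop(c["img"],"t9",290,140,390,230,6)
to([.6155,-.099,.085],down(np.radians(81.2)))
E
```

```text
clock: 46.52
ee_pos: [0.6152, -0.103, 0.0858]
eef_rot: [-0.24, -3.132, 0.008]
wrist_force: [-2.3, -10.7, 0.2]
opening: -0.001
t 46.62 p [ 0.6152 -0.1031  0.0859] 
R [[-0.988, 0.153, -0.0], [0.153, 0.988, -0.004], [-0.0, -0.004, -1.0]] F [-1.8 -9.6  0.9] op 0.003 q [-0.24  0.65  1.56 -0.01  0.93 -1.65]
shift cm [0.03 0.41 0.08] turn deg [-0.26  0.02  0.01]
```

View pics/w20.png

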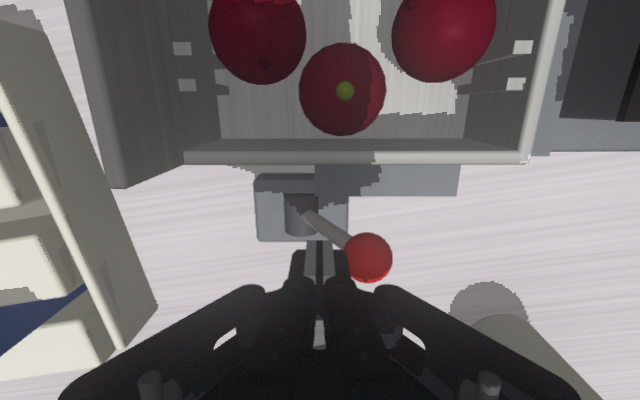

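```bash
python3 -m creep '[0,0,0,0,0.2,0,-1,0,0,0,0,0.2,0,-1]'; python3 - <<'E'
from h import *
st();c=cam("wrist");p=onz(c,368,257,.093);q=p[:2]-[.4637,-.0655];print(p,"ly",q@[.152,.988])
E
python3 -m creep '[0,0,0,0,-1,0,-1,0,0,0,0,-3,-1,-1,0,0,0,0,-4,-4,-1,0,0,0,0,-3,-5,-1,0,0,0,0,0,-5,-1,0,0,0,0,0,-4,-1]'; python3 -m creep '[0,0,0,5,-4,0,-1,0,0,0,5,-4,0,-1,0,0,0,5,-4,0,-1,0,0,0,0,0,0,-1]'; python3 - <<'E'
from h import *
st()
c=cam("top");crop(c["img"],"t10",190,90,450,290,3)
s=cam("side");crop(s["img"],"s12",230,120,400,330,2.8)
E
```

```text
clock: 46.88
ee_pos: [0.6153, -0.1028, 0.0859]
eef_rot: [-0.24, -3.132, 0.017]
wrist_force: [-3.4, -16.1, 0.8]
opening: 0.002
t 46.88 p [ 0.6153 -0.1028  0.0859] 
R [[-0.988, 0.153, -0.001], [0.153, 0.988, -0.01], [-0.0, -0.011, -1.0]] F [ -3.4 -16.1   0.8] op 0.002 q [-0.24  0.65  1.56 -0.01  0.93 -1.65]
[ 0.6140519  -0.07739443  0.093     ] ly 0.011101796457204225
clock: 47.68
ee_pos: [0.5968, -0.2124, 0.2788]
eef_rot: [-0.242, -3.125, 0.011]
wrist_force: [0.2, 0.2, -0.2]
opening: 0.005
clock: 48.18
ee_pos: [0.4311, -0.3081, 0.284]
eef_rot: [0.242, 3.132, -0.015]
wrist_force: [0.3, 0.4, 0.2]
opening: 0.0
t 48.17 p [ 0.4311 -0.3081  0.284 ] 
R [[-0.988, 0.153, -0.001], [0.153, 0.988, -0.009], [-0.001, -0.009, -1.0]] F [0.3 0.4 0.2] op 0.0 q [-0.7   0.26  1.64 -0.01  1.23 -2.12]
```

View pics/t10.png

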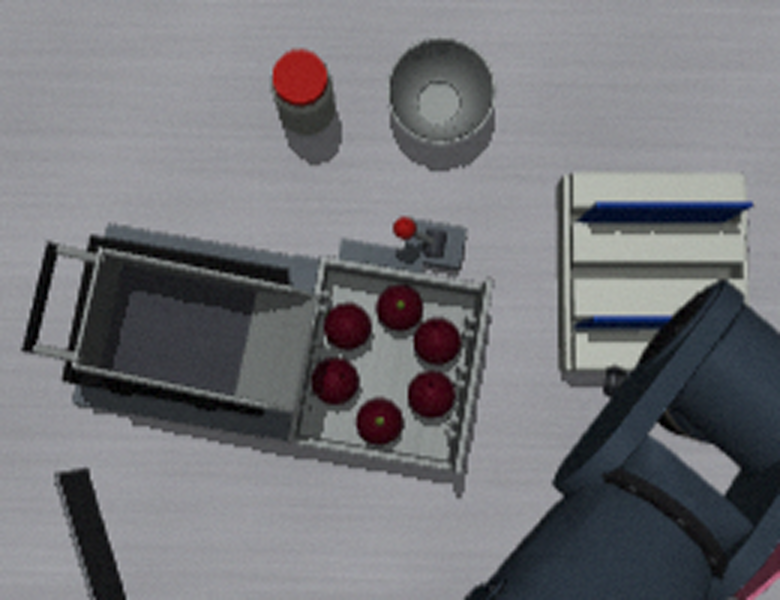

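View pics/s12.png

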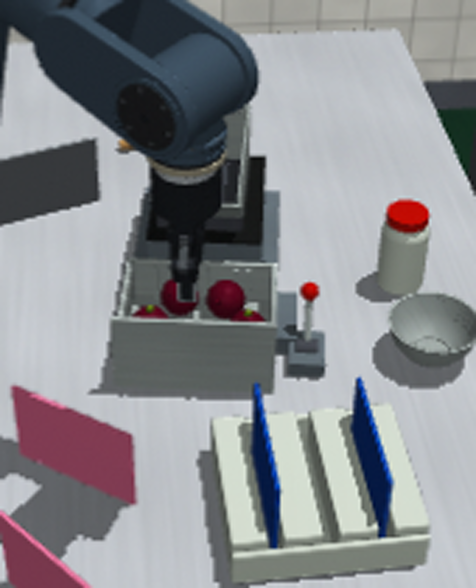

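```bash
python3 - <<'E'
from h import *
c=cam("top")
h=cv2.cvtColor(c["img"],cv2.COLOR_BGR2HSV)
for b,_ in blobs(h,((h[...,0]>165)|(h[...,0]<5))&(h[...,1]>150)&(h[...,2]>30)):
    if b[0]>320 and b[1]<175 or _[4]<60:
        print(b,onz(c,*b,.094)-onz(c,345.0,169.1,.094))
st()
E
```

```text
[324.2, 165.7] [0.00999288 0.0705932  0.        ]
t 48.33 p [ 0.4341 -0.3064  0.2837] 
R [[-0.989, 0.15, -0.0], [0.15, 0.989, -0.009], [-0.001, -0.009, -1.0]] F [-0.2 -0.2  0.8] op 0.0 q [-0.7   0.26  1.64 -0.01  1.23 -2.12]
```

The knob moved 71 mm of the 77 mm full swing, and the push met a firm stop at 16 N, where about 1 N moves the lever. That puts the switch at about 0.92 or more. Everything else is in place, so I'm handing in.

```bash
python3 -c "
from station import robot
print(robot.hand_in())"
```

```text
the job is handed in; nothing more can be done
None
```

The job is done and handed in at about 48 s of the 210 s allowed; the system gives no verdict, so these are my own checks.

- **Dividers:** I moved both blue dividers (only two were present) from the pan into the wash rack's outer slots. The last side view shows both standing upright; the top view showed one fully and the other partly hidden by the arm.
- **Tub:** I rocked the tub on its front edge to about 61°. All four beetroots poured into the pan, and I set the tub back flat on the riser. Past about 37° the gripper ran up to about 4 mm above the ideal arc, so the edge may have lifted that much at most, well under the 25 mm limit.
- **Bench beetroots:** I put both in the pan. One had been knocked aside mid-run, so I found it again before gripping it. The last top view shows all six in the pan, within 70 mm of its centre along x and 56 mm along y.
- **Switch:** I pushed the lever until it stopped firmly at 16 N. The knob moved about 71 mm where full travel is 77 mm, which puts it at about 0.92 if it began at exactly 0 and higher if it began slightly off; the pass mark is 0.85.
- **Bystanders:** The bowl and jar look unmoved, and I did not touch the spoon, though its final position was not in my last pictures. The arm ended clear of everything.

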